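# Load the bench shaker and clear the labware

### The job

Load the shaker: slide its clamp bar fully open, stand every small white sample bottle from the bench upright on the deck between the two bars, and only when all of them are up there slide the clamp bar fully home again so that it locks them in. Also clear the rest of the used labware from the bench: lay the steel scoops flat in the long teal tray and stand the porcelain crucibles upright in the square teal tub. Leave the amber jar, the glass flask and the wash bottle where they are.

Things in the scene. Friction and masses are not known exactly. Their poses are not given: they have to be found in the camera images.
- shaker: Small bench shaker, fixed, white housing 170 mm (x) by 280 mm (y, from -150 to +130 mm). Origin: on the bench under the middle of the deck; x points away from its control panel (away from the robot), y along its bars, z up. The flat deck is 56 mm above the bench.
- deck (a point): Middle of the flat deck top, 56 mm above the bench, axes as the shaker's. Two side plates 6 mm thick stand on it at y = +-118 mm, from x = -75 to +75 mm, 36 mm high. Bottles go between the plates and between the two bars.
- fixed_bar (a point): Middle of the fixed rear bar: round steel, 10 mm thick, along the shaker's y from plate to plate, at the shaker's x = +65 mm, its axis 25 mm above the deck.
- clamp_bar (a point): Middle of the sliding clamp bar, parallel to the fixed bar, same size and height; its axis is at the shaker's x = +5 mm minus the joint value. The free gap between the bars is 50 mm when home (x = +10 to +60 mm) and 110 mm when open (x = -50 to +60 mm). Closing it pushes standing bottles along.
- clamp (a joint): Position of the clamp bar in m: 0 = fully home (clamped, end stop), 0.06 = fully open (end stop), growing as the bar moves along the shaker's -x, towards the robot. It stays where it is left; friction about 1.5 N and damping 8 N s/m. It starts somewhere between.
- clamp_grip (a point): The upright black grip of the clamp bar, outside the side plate at the shaker's y = -138 mm: a block 18 mm thick along the shaker's x (pinch it across this), 22 mm along y, from 58 to 124 mm above the bench. This point is on its centre line, 14 mm below its top; it moves with the bar, axes as the shaker's.
- tray: Long, low teal tray, fixed: outside 190 mm (x) by 140 mm (y), 45 mm high, walls and floor 5 mm thick, open on top. Origin: centre of its underside; x along its long side, z up. For the scoops. It may stand left or right of the tub.
- tub: Square teal tub, fixed: outside 150 mm by 150 mm, 65 mm high, walls and floor 5 mm thick, open on top. Origin: centre of its underside, x and y along its sides, z up. For the crucibles.
- bottle1: White plastic sample bottle with a screw cap, standing upright on the bench at the start; body 46 mm in diameter and straight up to 66 mm, cap 35 mm in diameter, 88 mm tall in all, about 0.12 kg. Origin: centre of its underside; z up along the bottle. May be absent (None).
- bottle2: White plastic sample bottle with a screw cap, standing upright on the bench at the start; body 46 mm in diameter and straight up to 66 mm, cap 35 mm in diameter, 88 mm tall in all, about 0.12 kg. Origin: centre of its underside; z up along the bottle. May be absent (None).
- bottle3: White plastic sample bottle with a screw cap, standing upright on the bench at the start; body 46 mm in diameter and straight up to 66 mm, cap 35 mm in diameter, 88 mm tall in all, about 0.12 kg. Origin: centre of its underside; z up along the bottle. May be absent (None).
- scoop1: Flat steel lab scoop lying on the bench, 140 mm long: a bar handle 12 mm wide and 10 mm thick from x = -70 to +30 mm, then an open trough 42 mm long, 30 mm wide and 12 mm high up to x = +70 mm; about 0.05 kg. Origin: middle of its length on its underside, which is on the handle; x along it towards the trough, z up. May be absent (None).
- scoop2: Flat steel lab scoop lying on the bench, 140 mm long: a bar handle 12 mm wide and 10 mm thick from x = -70 to +30 mm, then an open trough 42 mm long, 30 mm wide and 12 mm high up to x = +70 mm; about 0.05 kg. Origin: middle of its length on its underside, which is on the handle; x along it towards the trough, z up. May be absent (None).
- crucible1: White porcelain crucible, an open cup standing upright on the bench: 54 mm in outer diameter from 16 mm height up to the rim, narrowing to 42 mm at the foot, 52 mm tall, wall 4 mm, about 0.11 kg. Origin: centre of its underside; z up out of its mouth.
- crucible2: White porcelain crucible, an open cup standing upright on the bench: 54 mm in outer diameter from 16 mm height up to the rim, narrowing to 42 mm at the foot, 52 mm tall, wall 4 mm, about 0.11 kg. Origin: centre of its underside; z up out of its mouth.
- amber_jar: Bystander: amber glass jar with a black cap, 50 mm in diameter, 80 mm tall, standing among the labware. Origin: centre of its underside. Leave it alone.
- flask: Bystander: conical glass flask, foot 64 mm in diameter, neck 26 mm, 94 mm tall, standing between the shaker and the tray or tub. Origin: centre of its underside. Leave it alone.
- wash_bottle: Bystander: large white wash bottle, 60 mm in diameter, with a bent spout up to 200 mm, behind the flask. Origin: centre of its underside. Leave it alone.

How it is judged:
By the outcome, as a careful person would: the job done as asked, in the order asked, and still so for the second after the job is handed in, with the robot touching nothing.
Of bottle1, bottle2, bottle3 only 2 to 3 are there at a start; the rules pass over those that are not, and their reading is None.
Of scoop1, scoop2 only 1 to 2 are there at a start; the rules pass over those that are not, and their reading is None.
At some moment in a run one of scoop1, scoop2, crucible1, crucible2 may be knocked a few centimetres aside while the robot is not near it.
It also fails if it takes over 210 s, if anything falls off the work surface, if the arm or the gripper's body presses on something with over 40 N, if the wrist force passes 120 N, or if a joint passes its speed limit or range.

### The arm

A 7-joint arm with a two-finger parallel gripper is mounted at the origin on the work surface. World frame = base frame: x ahead of the robot, y to its left, z up, the work surface at z = 0. Lengths are in m, angles in rad, forces in N, time in s.
With the tool pointing down it reaches from about 0.35 to 0.9 m from the base axis. Payload 8.1 kg.
Tool frame: the origin (TCP) lies at the very end of the fingers, on their centre line; the grasp point (between the pads) lies 19 mm behind it; z points along the fingers, y is the line along which they close (so a half turn about z gives the same grasp; the last joint's range is limited). The gripper opens to 92 mm and grips with 3 to 60 N. Pads are 19 mm wide; open, the fingers measure 130 mm over their backs; the gripper's body (75 mm by 190 mm) begins 47 mm behind the grasp point.
Start: joints at [1.026, 0.434, 0.025, 1.573, -0.012, 1.134, -0.075], TCP at [0.267, -0.565, 0.227] pointing down, gripper open.
Joint ranges: [-2.62, 2.62], [-0.44, 2.09], [-1.27, 1.32], [0.08, 2.57], [-1.32, 4.46], [0.12, 2], [-2.74, 2.74]. Speed limits (rad/s): [2.22, 2.22, 3.01, 3.01, 3.14, 3.14, 3.14].

### API

Orientations are given as a rotation vector (axis times angle).
In Python, from cell import observe, get_image, sign_off, find_in, trace, place_of gives the robot as it stands. The module is installed in compiled form; this text tells all that it offers.
- The arm moves only by the shell command python3 -m handwheel 'ROWS' [OPENING] [FORCE]. ROWS is JSON, a list of rows, each a list of 6 numbers: the shift along the tool's x, y, z each as a share of 0.02 m, from -1 to 1, then the turn, a rotation vector about the tool's x, y, z each as a share of 4 degrees, from -1 to 1. A call has 1 to 8 rows; each row shifts and turns the commanded pose from where the row before left it, along the tool's axes as they then stand; what a row does not reach is not made up. A row lasts 1/12 s, in which the tool goes at most 41.7 mm and 7.16 degrees, less where a joint would pass 70% of its speed; a pose out of reach is approached as far as the arm can. A call with a number of a shift or a turn outside -1 to 1 is refused whole. A call with a gripper value outside its range is refused whole. OPENING is the opening, from 0 (shut) to 1 (fully open), set as the call begins (- or left out, the last holds). The fingers move at their own pace and stop on an object; FORCE is the grip in N (left out, the last holds). Time passes only in rows, so rows that do not move let the fingers close. It gives the time, the measured TCP pose, the force, the opening and the grip force at its end, in the units of the state.
- observe(): the state, without advancing time (a new reading comes with each control period).
- get_image(name): name is "side" or "top" or "wrist"; returns a dict with "image" (480x640x3 uint8, red, green, blue), "fx", "fy", "cx", "cy" (pixels), "position" and "orientation" of the camera in the world. Camera axes: x right, y down, z forward; pixel columns grow to the right and rows downward; lengths in m; the calibration is good to about 2 mm. The wrist camera is an equidistant fisheye: a pixel r from the principal point sees the ray r / f radians off the axis. A picture is of the moment at which its call begins. There is no depth.
- sign_off(): hands the job in; it is judged then, once.
Trained networks look in the newest picture that a camera, given by its name, has taken for a name from the list of things; names that differ only in an ending like _2 or _b are one class to them, and where a whole thing is asked for, a point or a joint stands for the part that bears it (a point fixed in the world has none). Each returns a list of dicts, best first, with "score" (0 to 1); they miss things now and then, are a little off and sometimes report something else, mostly with a low value. They report only what shows in the picture. A call takes as long as a camera call.
- find_in(label, camera): "rect" ([centre column, centre row, width, height] as shares, 0 to 1, of the picture: columns of its width, rows of its height, round what is visible of it).
- trace(label, camera): "region" (480x640 bool, what is visible of it) and "rect" ([centre column, centre row, width, height] as shares, 0 to 1, of the picture: columns of its width, rows of its height, round what is visible of it).
- place_of(label, camera): "point" ([column, row] as shares, 0 to 1, of the picture: columns of its width, rows of its height: a listed point, or the origin of a listed thing).
The state is a dict: "clock": time; "joints": joint angles; "dq": joint speeds; "joint_efforts": joint torques, N m; "position": TCP position; "ee_rot": TCP orientation; "force": force on the tool from outside, world axes, zero at the start; "ft_torque": the same for the moment, N m; "width": opening from 0.0 (shut) to 1.0 (fully open); "gripper_force": force on a finger pad.
Only numpy, scipy, OpenCV 4.12 (cv2) and the standard library are available. Lean on these libraries where they do the work, as an engineer would, in place of code of your own. Each camera call takes 0.05 s, during which the arm holds its last target. There are 200 camera calls.

## Working session

There is one attempt and no reset: what is moved stays moved. The work goes in short steps, Python scripts to look and compute and a shell command to move; the robot and the scene stay as the last step left them, time stands still between calls to the robot, and variables do not carry over. Pictures are saved under pics/ and viewed, at most 14 in all, crops included, and the job is handed in when it is done.

```bash
mkdir -p pics
cat > h.py <<'E'
import numpy as np, cv2
from scipy.spatial.transform import Rotation as R
from cell import observe,get_image,find_in,trace,place_of,sign_off
def snap(n,save=None):
    g=get_image(n)
    if save: cv2.imwrite('pics/'+save,cv2.cvtColor(g['image'],cv2.COLOR_RGB2BGR))
    return g
def rot(g):
    o=np.array(g['orientation'],float)
    return R.from_rotvec(o).as_matrix() if o.size==3 else (o if o.shape==(3,3) else R.from_quat(o).as_matrix())
def ray(g,p,fish=False):
    u,v=(p[0]-g['cx'])/g['fx'],(p[1]-g['cy'])/g['fy']
    if fish:
        r=np.hypot(u,v); d=np.array([u/r*np.sin(r),v/r*np.sin(r),np.cos(r)]) if r>1e-9 else np.array([0,0,1.])
    else: d=np.array([u,v,1.])
    d=rot(g)@d; return np.array(g['position']),d/np.linalg.norm(d)
def at_z(g,p,z,fish=False):
    o,d=ray(g,p,fish); return o+d*(z-o[2])/d[2]
def meet(rays):
    A=np.zeros((3,3));b=np.zeros(3)
    for o,d in rays:
        P=np.eye(3)-np.outer(d,d);A+=P;b+=P@o
    x=np.linalg.solve(A,b); return x,[float(np.linalg.norm((np.eye(3)-np.outer(d,d))@(x-o))) for o,d in rays]
def px(q): return (q[0]*640,q[1]*480)
def proj(g,X):
    c=rot(g).T@(np.array(X)-g['position']); return np.array([g['cx']+g['fx']*c[0]/c[2],g['cy']+g['fy']*c[1]/c[2]])
E
python3 - <<'E'
from h import *
np.set_printoptions(precision=3,suppress=True)
G={}
for c in('top','side','wrist'):
    G[c]=g=snap(c,f'{c}0.png'); print(c,g['fx'],g['fy'],g['cx'],g['cy'],np.array(g['position']),np.array(g['orientation']))
s=observe();print(s)
for l in 'shaker deck fixed_bar clamp_bar clamp_grip tray tub bottle1 scoop1 crucible1 amber_jar flask wash_bottle'.split():
    for c in('top','side'):
        print(l,c,[(round(d['score'],2),np.array(px(d['point'])).round(1),at_z(G[c],px(d['point']),0.0)) for d in place_of(l,c) if d['score']>.2])
E
```

```text
top 580.4109692140684 580.4109692140684 320.46244117522247 231.78984237572232 [ 0.314 -0.001  1.346] [-2.144  2.138 -0.219]
side 590.1866622233363 590.1866622233363 317.68288737581696 237.4898099188563 [0.298 0.797 0.724] [-0.415  2.66  -1.346]
wrist 371.64829954431775 371.64829954431775 319.7425448548977 237.89531310002798 [ 0.331 -0.535  0.385] [ 2.455 -1.555 -0.214]
{'clock': 0.15, 'joints': array([ 1.026,  0.435,  0.025,  1.574, -0.012,  1.134, -0.075]), 'dq': array([ 0.001, -0.   , -0.   , -0.003, -0.001,  0.   ,  0.   ]), 'joint_efforts': array([  0.003, -66.826,   0.987, -31.469,  -0.06 ,   0.039,   0.   ]), 'position': array([ 0.267, -0.565,  0.226]), 'ee_rot': array([-3.064, -0.688,  0.001]), 'force': array([-0.527,  0.085, -1.171]), 'ft_torque': array([-0.007,  0.009, -0.004]), 'gripper_force': 0.0, 'width': 0.9992883409675495}
shaker top [(0.98, array([206.3, 222. ]), array([0.577, 0.231, 0.   ]))]
shaker side [(0.98, array([257.3, 373.5]), array([ 0.571,  0.232, -0.   ]))]
deck top [(0.6, array([202.4, 220.3]), array([0.581, 0.24 , 0.   ]))]
deck side [(0.82, array([251.,
[... 2173 characters left out ...]
mber_jar top [(0.63, array([362.3, 292.7]), array([ 0.412, -0.135,  0.   ]))]
amber_jar side [(0.94, array([402. , 252.7]), array([ 0.413, -0.145,  0.   ])), (0.6, array([294.5, 282.8]), array([0.587, 0.008, 0.   ]))]
flask top [(0.68, array([302.4, 214.2]), array([0.597, 0.005, 0.   ])), (0.32, array([252. , 178.5]), array([0.683, 0.126, 0.   ]))]
flask side [(0.7, array([293.6, 281.4]), array([0.59 , 0.005, 0.   ]))]
wash_bottle top [(0.8, array([301.9, 153.7]), array([0.746, 0.007, 0.   ])), (0.34, array([179.3, 197.5]), array([0.635, 0.296, 0.   ]))]
wash_bottle side [(0.81, array([215.6, 264.3]), array([0.751, 0.004, 0.   ])), (0.64, array([266.5, 333.8]), array([0.589, 0.147, 0.   ]))]
```

View pics/top0.png

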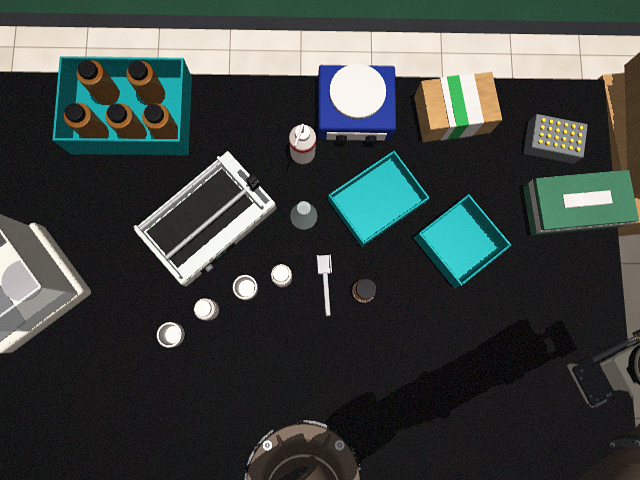

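View pics/side0.png

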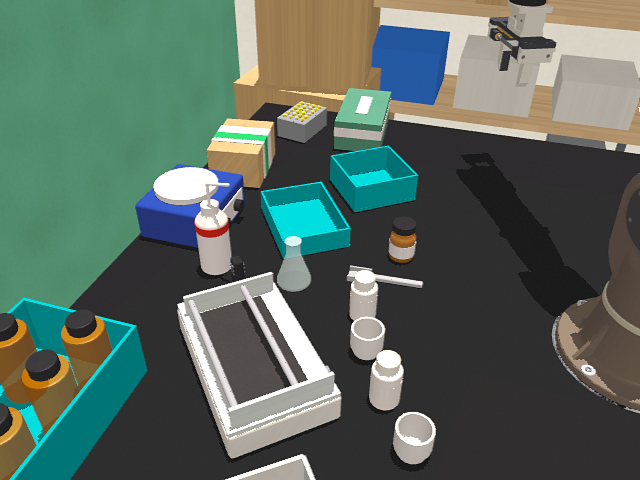

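```bash
cat > fit.py <<'E'
from h import *
from scipy.optimize import minimize
def cyl(prof,n=24):
    t=np.linspace(0,2*np.pi,n,endpoint=False)
    return np.vstack([np.c_[r*np.cos(t),r*np.sin(t),np.full(n,z)] for r,z in prof])
def box(x0,x1,y0,y1,z0,z1): return np.array([[x,y,z] for x in(x0,x1) for y in(y0,y1) for z in(z0,z1)])
M={'bottle1':[cyl([(.023,0),(.023,.066)]),cyl([(.0175,.066),(.0175,.088)])],'crucible1':[cyl([(.021,0),(.027,.016),(.027,.052)])],
'tray':[box(-.095,.095,-.07,.07,0,.045)],'tub':[box(-.075,.075,-.075,.075,0,.065)],
'shaker':[box(-.085,.085,-.15,.13,0,.05),box(-.075,.075,-.121,-.115,.05,.092),box(-.075,.075,.115,.121,.05,.092)],
'scoop1':[box(-.07,.03,-.006,.006,0,.01),box(.028,.07,-.015,.015,0,.012)],'amber_jar':[cyl([(.025,0),(.025,.08)])],'flask':[cyl([(.032,0),(.013,.06),(.013,.094)])]}
def render(g,parts,p):
    c,s=np.cos(p[2]),np.sin(p[2]);Rz=np.array([[c,-s,0],[s,c,0],[0,0,1]]);m=np.zeros((480,640),np.uint8)
    K=np.array([[g['fx'],0,g['cx']],[0,g['fy'],g['cy']],[0,0,1]])
    for P in parts:
        X=(P@Rz.T+[p[0],p[1],p[3]]-g['position'])@rot(g)@K.T
        q=X[:,:2]/X[:,2:]
        cv2.fillConvexPoly(m,cv2.convexHull((q*16).round().astype(np.int32)),1,shift=4)
    return m>0
def fit(label,p0,views,yaw=True,z=False):
    idx=[0,1]+([2] if yaw else [])+([3] if z else [])
    sc=np.array([.01,.01,.1,.01])
    def cost(v):
        p=np.array(p0,float);p[idx]+=v*sc[idx];c=0
        for g,m in views:
            r=render(g,M[label],p);c+=1-(r&m).sum()/max(1,(r|m).sum())
        return c
    b=None
    for k in (1,.3):
        S=np.vstack([np.zeros(len(idx)),np.eye(len(idx))*k])
        r=minimize(cost,S[0] if b is None else b.x,method='Nelder-Mead',options=dict(initial_simplex=S+(0 if b is None else b.x)));b=r
    p=np.array(p0,float);p[idx]+=b.x*sc[idx];return p,b.fun/len(views)
E
python3 - <<'E'
from fit import *
np.set_printoptions(precision=4,suppress=True)
G={c:snap(c) for c in('top','side')}
S={'shaker':[(.575,.235,.70)],'tray':[(.635,-.165,-.95)],'tub':[(.53,-.355,-.9)],'bottle1':[(.45,.048,0),(.37,.221,0)],'crucible1':[(.42,.132,0),(.315,.295,0)],'scoop1':[(.43,-.045,.05)],'amber_jar':[(.413,-.14,0)],'flask':[(.594,.005,0)]}
for l,ps in S.items():
    T={c:[d['region'] for d in trace(l,c) if d['score']>.2] for c in G}
    for p in ps:
        p=list(p)+[0];vs=[]
        for c,g in G.items():
            r=render(g,M[l],p)
            if T[c]:
                m=max(T[c],key=lambda m:(m&r).sum()/(m|r).sum())
                if (m&r).sum()>0: vs.append((g,m))
        y=l in('shaker','tray','tub','scoop1')
        a=fit(l,p,vs,y); b=fit(l,a[0],vs,y,True)
        print(l,len(vs),a[0],round(a[1],3),'freez',b[0],round(b[1],3),'top only',fit(l,a[0],vs[:1],y)[0])
E
```

```text
shaker 2 [0.5746 0.231  0.74   0.    ] 0.035 freez [0.5745 0.2311 0.7404 0.0001] 0.034 top only [0.5747 0.2312 0.7399 0.    ]
tray 2 [ 0.6321 -0.1718 -0.9674  0.    ] 0.061 freez [ 0.6324 -0.1721 -0.9649 -0.0005] 0.06 top only [ 0.6323 -0.1713 -0.9653  0.    ]
tub 2 [ 0.5302 -0.3615 -0.9038  0.    ] 0.023 freez [ 0.5302 -0.3615 -0.9038  0.    ] 0.023 top only [ 0.5302 -0.3615 -0.9051  0.    ]
bottle1 2 [0.4476 0.0492 0.     0.    ] 0.15 freez [ 0.4476  0.0491  0.     -0.0001] 0.149 top only [0.4476 0.0492 0.     0.    ]
bottle1 2 [0.3717 0.2171 0.     0.    ] 0.088 freez [ 0.3719  0.2167  0.     -0.0026] 0.084 top only [0.3731 0.2172 0.     0.    ]
crucible1 2 [0.4216 0.1334 0.     0.    ] 0.093 freez [ 0.4216  0.1334  0.     -0.0002] 0.093 top only [0.4229 0.1335 0.     0.    ]
crucible1 2 [0.3171 0.2943 0.     0.    ] 0.08 freez [ 0.3172  0.2943  0.     -0.0001] 0.08 top only [0.3171 0.2943 0.     0.    ]
scoop1 2 [ 0.4296 -0.0496  0.0708  0.    ] 0.245 freez [ 0.4296 -0.0497  0.0753  0.0006] 0.241 top only [ 0.4297 -0.0495  0.074   0.    ]
amber_jar 2 [ 0.4145 -0.132   0.      0.    ] 0.124 freez [ 0.4146 -0.1321  0.     -0.0014] 0.123 top only [ 0.4145 -0.132   0.      0.    ]
flask 2 [0.5952 0.0035 0.     0.    ] 0.103 freez [0.5945 0.0036 0.     0.0012] 0.101 top only [0.5955 0.0035 0.     0.    ]
```

```bash
cat > to.py <<'E'
import sys
from h import *
# target world x y z ydeg (angle of tool y in world); prints shifts in tool axes AFTER the turn (units of 20 mm), turn in units of 4 deg, tilt rest
SH=np.array([.5746,.231]);SY=.74
def S(x,y): c,s=np.cos(SY),np.sin(SY); return SH+[c*x-s*y,s*x+c*y]
def to(x,y,z,yd=-137.6):
    s=observe();Rm=R.from_rotvec(s['ee_rot']).as_matrix();p=np.array(s['position'])
    cur=np.degrees(np.arctan2(Rm[1,1],Rm[0,1]))
    t=(cur-yd+180)%360-180
    a=np.radians(yd);Y=np.array([np.cos(a),np.sin(a),0]);Z=np.array([0,0,-1.]);T=np.c_[np.cross(Y,Z),Y,Z]
    d=T.T@(np.array([x,y,z])-p)/.02
    tilt=(R.from_matrix(Rm).inv()*R.from_matrix(T)).as_rotvec()
    dl=Rm.T@(np.array([x,y,z])-p)/.02
    print(f"clk {s['clock']:.2f} p {p.round(4)} yd {cur:.1f} | shift(after turn) {d.round(2)} turn4 {t/4:.2f} | shift(now) {dl.round(2)} | F {np.round(s['force'],1)} w {s['width']:.3f} g {s['gripper_force']:.1f} q7 {s['joints'][6]:.2f} dq")
E
python3 - <<'E'
from to import *
np.set_printoptions(precision=4,suppress=True)
for k in range(1):
    G={c:snap(c) for c in('top','side')}
    for l in('clamp_grip','deck','clamp_bar','fixed_bar'):
        P=[]
        for c,g in G.items():
            d=place_of(l,c)[0]; P.append(ray(g,px(d['point'])))
        X,e=meet(P); r=X[:2]-SH; print(l,X,np.round(e,4),'shaker',np.cos(SY)*r[0]+np.sin(SY)*r[1],-np.sin(SY)*r[0]+np.cos(SY)*r[1])
to(.63,.09,.23)
E
```

```text
clamp_grip [0.6479 0.1118 0.1088] [0.0001 0.0001] shaker -0.026242971236870104 -0.1374479716450834
deck [0.5693 0.2385 0.0585] [0.0038 0.0038] shaker 0.0011840221991430045 0.009086566110123243
clamp_bar [0.5584 0.2189 0.0814] [0.0028 0.0028] shaker -0.020166485300258594 0.0020122880889192115Traceback (most recent call last):
  File "<stdin>", line 8, in <module>
IndexError: list index out of range
```

```bash
m="python3 -m handwheel"; $m '[[0,0,-1,0,0,1],[0,0,-1,0,0,1],[0,0,0,0,0,1],[0,0,0,0,0,1],[0,0,0,0,0,1],[0,0,0,0,0,1],[0,0,0,0,0,1],[0,0,0,0,0,1]]'
$m '[[0,0,0,0,0,1],[0,0,0,0,0,1],[0,0,0,0,0,1],[0,0,0,0,0,1],[0,0,0,0,0,1],[0,0,0,0,0,1],[0,0,0,0,0,1],[0,0,0,0,0,1]]'
$m '[[0,0,0,0,0,1],[0,0,0,0,0,1],[0,0,0,0,0,0.25],[0,0,0,0,0,0]]' 0.5
python3 -c "from to import *; to(.65,.11,.23)"
```

```text
clock: 3.52
position: [0.2672, -0.565, 0.2668]
ee_rot: [3.136, -0.189, 0.0]
force: [1.0, 0.0, 1.0]
width: 0.998
gripper_force: 0.0
clock: 4.18
position: [0.2673, -0.565, 0.2667]
ee_rot: [-2.962, 1.046, -0.0]
force: [0.2, 0.0, 1.3]
width: 1.004
gripper_force: 0.0
clock: 4.52
position: [0.2673, -0.565, 0.2667]
ee_rot: [2.874, -1.269, -0.0]
force: [0.4, -0.3, -0.7]
width: 0.759
gripper_force: 0.0
clk 4.52 p [ 0.2673 -0.565   0.2667] yd -137.7 | shift(after turn) [-12.02 -36.89   1.84] turn4 -0.01 | shift(now) [-12.05 -36.88   1.83] | F [ 0.4 -0.3 -0.7] w 0.759 g 0.0 q7 -1.24 dq
```

```bash
m="python3 -m handwheel"; R8='' ; 
$m '[[-0.33,-1,0,0,0,0],[-0.33,-1,0,0,0,0],[-0.33,-1,0,0,0,0],[-0.33,-1,0,0,0,0],[-0.33,-1,0,0,0,0],[-0.33,-1,0,0,0,0],[-0.33,-1,0,0,0,0],[-0.33,-1,0,0,0,0]]' >/dev/null
$m '[[-0.33,-1,0,0,0,0],[-0.33,-1,0,0,0,0],[-0.33,-1,0,0,0,0],[-0.33,-1,0,0,0,0],[-0.33,-1,0,0,0,0],[-0.33,-1,0,0,0,0],[-0.33,-1,0,0,0,0],[-0.33,-1,0,0,0,0]]' >/dev/null
$m '[[-0.33,-1,0,0,0,0],[-0.33,-1,0,0,0,0],[-0.33,-1,0,0,0,0],[-0.33,-1,0,0,0,0],[-0.33,-1,0,0,0,0],[-0.33,-1,0,0,0,0],[-0.33,-1,0,0,0,0],[-0.33,-1,0,0,0,0]]' >/dev/null
$m '[[-0.33,-1,0,0,0,0],[-0.33,-1,0,0,0,0],[-0.33,-1,0,0,0,0],[-0.33,-1,0,0,0,0],[-0.33,-1,0,0,0,0],[-0.33,-1,0,0,0,0],[-0.33,-1,0,0,0,0],[-0.33,-1,0,0,0,0]]'
$m '[[-0.33,-1,0,0,0,0],[-0.33,-1,0,0,0,0],[-0.33,-1,0,0,0,0],[-0.33,-1,0,0,0,0],[0,-0.9,0,0,0,0],[0,0,0,0,0,0]]'
python3 - <<'E'
from to import *
to(.648,.112,.09)
g=snap('wrist','w1.png')
r=place_of('clamp_grip','wrist'); print([(d['score'],at_z(g,px(d['point']),.11,True)) for d in r if d['score']>.2])
E
```

```text
clock: 7.18
position: [0.5988, 0.0228, 0.2668]
ee_rot: [-2.875, 1.267, -0.0]
force: [-0.4, 0.8, -0.3]
width: 0.503
gripper_force: 0.0
clock: 7.68
position: [0.6543, 0.1114, 0.2661]
ee_rot: [-2.876, 1.26, 0.001]
force: [-0.3, 0.2, 0.3]
width: 0.508
gripper_force: 0.0
clk 7.68 p [0.6543 0.1114 0.2661] yd -137.3 | shift(after turn) [-0.23  0.21  8.8 ] turn4 0.07 | shift(now) [-0.22  0.22  8.8 ] | F [-0.3  0.2  0.3] w 0.508 g 0.0 q7 -2.65 dq
[(0.63, array([0.64550591, 0.11351094, 0.11      ]))]
```

```bash
m="python3 -m handwheel";  
$m '[[0,0,0,0,0,-1],[0,0,0,0,0,-1],[0,0,0,0,0,-1],[0,0,0,0,0,-1],[0,0,0,0,0,-1],[0,0,0,0,0,-1],[0,0,0,0,0,-1],[0,0,0,0,0,-1]]' >/dev/null
$m '[[0,0,0,0,0,-1],[0,0,0,0,0,-1],[0,0,0,0,0,-1],[0,0,0,0,0,-1],[0,0,0,0,0,-1],[0,0,0,0,0,-1],[0,0,0,0,0,-1],[0,0,0,0,0,-1]]' >/dev/null
$m '[[0,0,0,0,0,-1],[0,0,0,0,0,-1],[0,0,0,0,0,-1],[0,0,0,0,0,-1],[0,0,0,0,0,-1],[0,0,0,0,0,-1],[0,0,0,0,0,-1],[0,0,0,0,0,-1]]' >/dev/null
$m '[[0,0,0,0,0,-1],[0,0,0,0,0,-1],[0,0,0,0,0,-1],[0,0,0,0,0,-1],[0,0,0,0,0,-1],[0,0,0,0,0,-1],[0,0,0,0,0,-1],[0,0,0,0,0,-1]]' >/dev/null
$m '[[0,0,0,0,0,-1],[0,0,0,0,0,-1],[0,0,0,0,0,-1],[0,0,0,0,0,-1],[0,0,0,0,0,-1],[0,0,0,0,0,-1],[0,0,0,0,0,-1],[0,0,0,0,0,-1]]' >/dev/null
$m '[[0,0,0,0,0,-1],[0,0,0,0,0,-1],[0,0,0,0,0,-1],[0,0,0,0,0,-1],[0,0,0,0,0,-0.9],[0,0,0,0,0,0],[0,0,0,0,0,0]]' >/dev/null
python3 - <<'E'
from to import *
to(.648,.112,.09,42.4)
g=snap('wrist','w2.png')
r=place_of('clamp_grip','wrist'); print([(d['score'],at_z(g,px(d['point']),.11,True)) for d in r if d['score']>.2])
E
```

```text
clk 11.70 p [0.6529 0.1062 0.2668] yd 41.8 | shift(after turn) [0.38 0.01 8.84] turn4 -0.16 | shift(now) [0.38 0.01 8.84] | F [0.2 0.8 0.6] w 0.501 g 0.0 q7 0.20 dq
[(0.79, array([0.64977382, 0.11400909, 0.11      ])), (0.44, array([0.47312934, 0.00399978, 0.11      ]))]
```

View pics/w2.png

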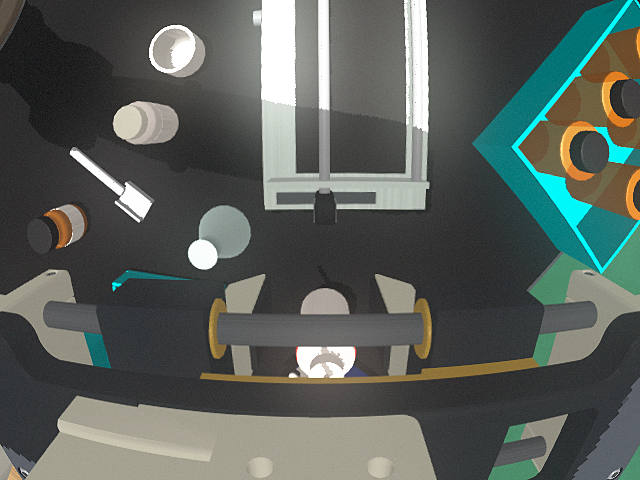

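```bash
m="python3 -m handwheel";  
$m '[[0.4,0.04,1,0,0,-0.15],[0,0,1,0,0,0],[0,0,1,0,0,0],[0,0,1,0,0,0],[0,0,1,0,0,0],[0,0,1,0,0,0],[0,0,1,0,0,0],[0,0,1,0,0,0]]' >/dev/null
$m '[[0,0,0.8,0,0,0],[0,0,0,0,0,0]]'
$m '[[0,0,0,0,0,0],[0,0,0,0,0,0],[0,0,0,0,0,0],[0,0,0,0,0,0],[0,0,0,0,0,0],[0,0,0,0,0,0]]' 0.1 20
python3 -c "from to import *; to(.648,.112,.09,42.4);to(*S(-.055,-.138),.09,42.4)"
```

```text
clock: 12.63
position: [0.6463, 0.1127, 0.0873]
ee_rot: [-1.265, -2.871, 0.006]
force: [-0.5, -0.1, 0.3]
width: 0.505
gripper_force: 0.0
clock: 13.13
position: [0.6491, 0.1143, 0.0919]
ee_rot: [1.265, 2.874, 0.002]
force: [0.6, -0.7, 5.6]
width: 0.192
gripper_force: 20.0
clk 13.13 p [0.6491 0.1143 0.0919] yd 42.5 | shift(after turn) [-0.05 -0.12  0.09] turn4 0.02 | shift(now) [-0.05 -0.12  0.09] | F [ 0.6 -0.7  5.6] w 0.192 g 20.0 q7 0.09 dq
clk 13.13 p [0.6491 0.1143 0.0919] yd 42.5 | shift(after turn) [-0.08 -1.56  0.09] turn4 0.02 | shift(now) [-0.08 -1.56  0.09] | F [ 0.6 -0.7  5.6] w 0.192 g 20.0 q7 0.09 dq
```

```bash
m="python3 -m handwheel";  
$m '[[0,-0.2,0,0,0,0],[0,-0.2,0,0,0,0],[0,-0.2,0,0,0,0],[0,-0.2,0,0,0,0],[0,-0.2,0,0,0,0],[0,-0.2,0,0,0,0],[0,-0.2,0,0,0,0],[0,-0.1,0,0,0,0]]'
$m '[[0,-0.1,0,0,0,0],[0,-0.1,0,0,0,0],[0,0,0,0,0,0]]'
python3 -c "from to import *; to(*S(-.055,-.138),.09,42.4)"
```

```text
clock: 13.8
position: [0.6266, 0.094, 0.0919]
ee_rot: [1.265, 2.874, 0.002]
force: [1.0, 1.3, 6.5]
width: 0.194
gripper_force: 20.0
clock: 14.05
position: [0.6257, 0.0931, 0.0919]
ee_rot: [1.263, 2.873, 0.01]
force: [9.4, 7.3, -2.7]
width: 0.195
gripper_force: 20.0
clk 14.05 p [0.6257 0.0931 0.0919] yd 42.5 | shift(after turn) [-0.09  0.01  0.09] turn4 0.04 | shift(now) [-0.09  0.01  0.09] | F [ 9.4  7.3 -2.7] w 0.195 g 20.0 q7 0.11 dq
```

```bash
m="python3 -m handwheel";  
$m '[[0,0,0,0,0,0],[0,0,0,0,0,0],[0,0,-1,0,0,0],[0,0,-1,0,0,0],[0,0,-1,0,0,0],[0,0,-1,0,0,0],[0,0,-1,0,0,0],[0,0,-1,0,0,0]]' 0.6
python3 - <<'E'
from to import *
to(.4476,.0492,.2,42.4)
g=snap('wrist')
for l,z in(('clamp_grip',.11),('bottle1',0),('crucible1',0)):
    print(l,[(round(d['score'],2),at_z(g,px(d['point']),z,True).round(4)) for d in place_of(l,'wrist') if d['score']>.3])
E
```

```text
clock: 14.72
position: [0.6224, 0.0904, 0.2113]
ee_rot: [-1.265, -2.875, 0.002]
force: [-0.5, 0.0, 0.9]
width: 0.598
gripper_force: 0.0
clk 14.72 p [0.6224 0.0904 0.2113] yd 42.5 | shift(after turn) [ 4.37 -7.84  0.56] turn4 0.03 | shift(now) [ 4.39 -7.83  0.58] | F [-0.5  0.   0.9] w 0.598 g 0.0 q7 0.19 dq
clamp_grip [(0.74, array([0.6241, 0.0935, 0.11  ]))]
bottle1 [(0.55, array([0.446 , 0.0501, 0.    ]))]
crucible1 [(0.59, array([0.4219, 0.1298, 0.    ]))]
```

```bash
m="python3 -m handwheel";  
$m '[[0.55,-0.98,0,0,0,0],[0.55,-0.98,0,0,0,0],[0.55,-0.98,0,0,0,0],[0.55,-0.98,0,0,0,0],[0.55,-0.98,0,0,0,0],[0.55,-0.98,0,0,0,0],[0.55,-0.98,0,0,0,0],[0.55,-0.98,0,0,0,0]]' 0.9 >/dev/null
$m '[[0,0,0,0,0,0],[0,0,0,0,0,0]]'
python3 - <<'E'
from to import *
to(.447,.0495,.036,42.4)
g=snap('wrist','w3.png')
for l,z in(('bottle1',0),('crucible1',0),('scoop1',0)):
    print(l,[(round(d['score'],2),np.round(px(d['point'])),at_z(g,px(d['point']),z,True).round(4)) for d in place_of(l,'wrist') if d['score']>.3])
E
```

```text
clock: 15.75
position: [0.4468, 0.0489, 0.21]
ee_rot: [-1.266, -2.874, 0.003]
force: [0.8, -0.5, 0.2]
width: 0.9
gripper_force: 0.0
clk 15.75 p [0.4468 0.0489 0.21  ] yd 42.5 | shift(after turn) [0.02 0.03 8.7 ] turn4 0.02 | shift(now) [0.02 0.05 8.7 ] | F [ 0.8 -0.5  0.2] w 0.900 g 0.0 q7 0.27 dq
bottle1 [(0.93, array([380.,  38.]), array([0.3715, 0.2173, 0.    ])), (0.76, array([324., 207.]), array([0.4474, 0.0516, 0.    ]))]
crucible1 [(0.91, array([356., 130.]), array([0.4185, 0.1308, 0.    ]))]
scoop1 [(0.81, array([246., 263.]), array([ 0.4262, -0.0484,  0.    ]))]
```

```bash
m="python3 -m handwheel";  
$m '[[0,0.05,1,0,0,0],[0.05,0,1,0,0,0],[0,0,1,0,0,0],[0,0,1,0,0,0],[0,0,1,0,0,0],[0,0,1,0,0,0],[0,0,1,0,0,0],[0,0,1,0,0,0]]' >/dev/null
$m '[[0,0,0.7,0,0,0],[0,0,0,0,0,0]]'
$m '[[0,0,0,0,0,0],[0,0,0,0,0,0],[0,0,0,0,0,0],[0,0,0,0,0,0],[0,0,0,0,0,0],[0,0,0,0,0,0]]' 0.35 20
python3 -c "from to import *; to(*S(.015,.045),.093,42.4)"
$m '[[0,0,-1,0,0,0],[0,0,-1,0,0,0],[0,0,-1,0,0,0],[0,0,-1,0,0,0],[0,0,-1,0,0,0],[0,0,-1,0,0,0],[0,0,-1,0,0,0],[0,0,-1,0,0,0]]'
python3 -c "from to import *; to(*S(.015,.045),.093,42.4)"
```

```text
clock: 16.78
position: [0.447, 0.0515, 0.0341]
ee_rot: [-1.263, -2.872, 0.003]
force: [0.5, 0.2, 0.5]
width: 0.904
gripper_force: 0.0
clock: 17.28
position: [0.4486, 0.0512, 0.0372]
ee_rot: [1.265, 2.875, 0.0]
force: [-0.3, 0.3, -0.8]
width: 0.516
gripper_force: 0.0
clk 17.28 p [0.4486 0.0512 0.0372] yd 42.5 | shift(after turn) [ 4.64 11.46 -2.79] turn4 0.02 | shift(now) [ 4.62 11.47 -2.78] | F [-0.3  0.3 -0.8] w 0.516 g 0.0 q7 -0.01 dq
clock: 17.95
position: [0.4479, 0.0512, 0.1978]
ee_rot: [1.265, 2.876, -0.0]
force: [0.2, 1.0, -1.5]
width: 0.496
gripper_force: 20.0
clk 17.95 p [0.4479 0.0512 0.1978] yd 42.5 | shift(after turn) [ 4.62 11.49  5.24] turn4 0.03 | shift(now) [ 4.59 11.5   5.24] | F [ 0.2  1.  -1.5] w 0.496 g 20.0 q7 0.25 dq
```

```bash
m="python3 -m handwheel";  
$m '[[0.38,0.96,0,0,0,0],[0.38,0.96,0,0,0,0],[0.38,0.96,0,0,0,0],[0.38,0.96,0,0,0,0],[0.38,0.96,0,0,0,0],[0.38,0.96,0,0,0,0],[0.38,0.96,0,0,0,0],[0.38,0.96,0,0,0,0]]' >/dev/null
$m '[[0.38,0.96,0,0,0,0],[0.38,0.96,0,0,0,0],[0.38,0.96,0,0,0,0],[0.38,0.92,0,0,0,0],[0,0,0,0,0,0],[0,0,0,0,0,0]]'
python3 - <<'E'
from to import *
to(*S(.015,.045),.096,42.4)
g=snap('side','s1.png');g2=snap('top')
P=[]
for c,gg in(('side',g),('top',g2)):
    for d in place_of('bottle1',c): print(c,round(d['score'],2),np.round(px(d['point']),1))
E
```

```text
clock: 19.12
position: [0.5555, 0.2746, 0.1964]
ee_rot: [-1.262, -2.876, 0.0]
force: [0.1, 0.5, -1.5]
width: 0.498
gripper_force: 20.0
clk 19.12 p [0.5555 0.2746 0.1964] yd 42.6 | shift(after turn) [-0.   -0.01  5.02] turn4 0.05 | shift(now) [-0.01 -0.01  5.02] | F [ 0.1  0.5 -1.5] w 0.498 g 20.0 q7 -0.15 dq
side 0.61 [246.6 323. ]
side 0.59 [383.1 397.5]
top 0.93 [209.9 310.8]
```

View pics/s1.png

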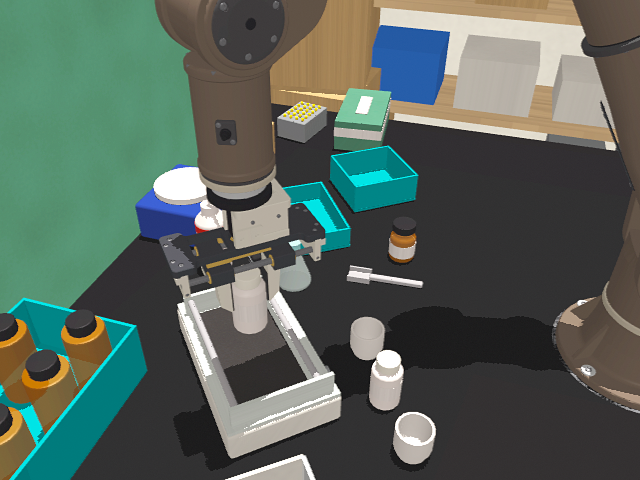

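```bash
m="python3 -m handwheel";  
$m '[[0,0,0.8,0,0,0],[0,0,0.8,0,0,0],[0,0,0.8,0,0,0],[0,0,0.8,0,0,0],[0,0,0.8,0,0,0],[0,0,0.5,0,0,0],[0,0,0.2,0,0,0],[0,0,0.1,0,0,0]]' 
$m '[[0,0,0.1,0,0,0],[0,0,0.1,0,0,0],[0,0,0,0,0,0]]'
```

```text
clock: 19.98
position: [0.5558, 0.2731, 0.1004]
ee_rot: [-1.266, -2.875, 0.001]
force: [1.0, -0.9, -0.5]
width: 0.496
gripper_force: 20.0
clock: 20.23
position: [0.5561, 0.2738, 0.0971]
ee_rot: [1.265, 2.875, 0.001]
force: [-0.8, -0.4, -1.2]
width: 0.495
gripper_force: 20.0
```

```bash
m="python3 -m handwheel";  
$m '[[0,0,0.1,0,0,0],[0,0,0,0,0,0]]'
$m '[[0,0,0.1,0,0,0],[0,0,0,0,0,0]]'
```

```text
clock: 20.4
position: [0.556, 0.2737, 0.0948]
ee_rot: [1.265, 2.875, 0.0]
force: [0.3, 0.3, -0.7]
width: 0.497
gripper_force: 20.0
clock: 20.57
position: [0.5563, 0.274, 0.094]
ee_rot: [1.265, 2.874, 0.001]
force: [-2.2, -3.3, 9.4]
width: 0.495
gripper_force: 20.0
```

```bash
m="python3 -m handwheel";  
$m '[[0,0,0,0,0,0],[0,0,0,0,0,0],[0,0,0,0,0,0],[0,0,-0.5,0,0,0],[0,0,-1,0,0,0],[0,0,-1,0,0,0],[0,0,-1,0,0,0],[0,0,-1,0,0,0]]' 0.6
$m '[[0,0,-1,0,0,0],[0,0,0,0,0,0]]'
python3 - <<'E'
from to import *
to(.372,.2171,.2,42.4)
g=snap('wrist')
for l,z in(('bottle1',0),('bottle1',.056),('crucible1',0)):
    print(l,z,[(round(d['score'],2),np.round(px(d['point'])),at_z(g,px(d['point']),z,True).round(4)) for d in place_of(l,'wrist') if d['score']>.3])
E
```

```text
clock: 21.23
position: [0.5558, 0.2738, 0.1843]
ee_rot: [-1.265, -2.876, -0.001]
force: [-0.1, 0.9, 0.2]
width: 0.599
gripper_force: 0.0
clock: 21.4
position: [0.5572, 0.2754, 0.2076]
ee_rot: [1.263, 2.873, 0.008]
force: [1.4, -0.1, 0.5]
width: 0.603
gripper_force: 0.0
clk 21.40 p [0.5572 0.2754 0.2076] yd 42.5 | shift(after turn) [ 4.09 -8.81  0.38] turn4 0.03 | shift(now) [ 4.11 -8.8   0.32] | F [ 1.4 -0.1  0.5] w 0.603 g 0.0 q7 -0.15 dq
bottle1 0 [(0.8, array([317., 224.]), array([0.5653, 0.2621, 0.    ])), (0.74, array([150., 134.]), array([0.3704, 0.2168, 0.    ]))]
bottle1 0.056 [(0.8, array([317., 224.]), array([0.5565, 0.272 , 0.056 ])), (0.74, array([150., 134.]), array([0.3912, 0.2336, 0.056 ]))]
crucible1 0 [(0.77, array([138., 223.]), array([0.4181, 0.1312, 0.    ])), (0.59, array([159.,  49.]), array([0.3188, 0.2906, 0.    ]))]
```

```bash
m="python3 -m handwheel";  
$m '[[0.45,-0.98,0,0,0,0],[0.45,-0.98,0,0,0,0],[0.45,-0.98,0,0,0,0],[0.45,-0.98,0,0,0,0],[0.45,-0.98,0,0,0,0],[0.45,-0.98,0,0,0,0],[0.45,-0.98,0,0,0,0],[0.45,-0.98,0,0,0,0]]' 0.8 >/dev/null
$m '[[0.45,-0.96,0,0,0,0],[0,0,0,0,0,0],[0,0,0,0,0,0]]'
python3 - <<'E'
from to import *
to(.372,.2171,.036,42.4)
g=snap('wrist')
for l,z in(('bottle1',0),('crucible1',0)):
    print(l,z,[(round(d['score'],2),np.round(px(d['point'])),at_z(g,px(d['point']),z,True).round(4)) for d in place_of(l,'wrist') if d['score']>.3])
E
```

```text
clock: 22.52
position: [0.3706, 0.2137, 0.2023]
ee_rot: [1.265, 2.876, -0.002]
force: [0.9, 0.3, -0.4]
width: 0.797
gripper_force: 0.0
clk 22.52 p [0.3706 0.2137 0.2023] yd 42.5 | shift(after turn) [0.08 0.17 8.32] turn4 0.03 | shift(now) [0.08 0.18 8.32] | F [ 0.9  0.3 -0.4] w 0.797 g 0.0 q7 -0.15 dq
bottle1 0 [(0.85, array([321., 209.]), array([0.3704, 0.2144, 0.    ])), (0.59, array([302., 300.]), array([0.4213, 0.1278, 0.    ]))]
crucible1 0 [(0.84, array([338., 115.]), array([0.3195, 0.2935, 0.    ])), (0.75, array([305., 297.]), array([0.4215, 0.1332, 0.    ]))]
```

```bash
m="python3 -m handwheel";  
$m '[[0.05,0.1,1,0,0,0],[0,0,1,0,0,0],[0,0,1,0,0,0],[0,0,1,0,0,0],[0,0,1,0,0,0],[0,0,1,0,0,0],[0,0,1,0,0,0],[0,0,1,0,0,0]]' >/dev/null
$m '[[0,0,0.3,0,0,0],[0,0,0,0,0,0]]'
$m '[[0,0,0,0,0,0],[0,0,0,0,0,0],[0,0,0,0,0,0],[0,0,0,0,0,0],[0,0,0,0,0,0],[0,0,0,0,0,0]]' 0.35 20
$m '[[0,0,0,0,0,0]]' >/dev/null
$m '[[0,0,-1,0,0,0],[0,0,-1,0,0,0],[0,0,-1,0,0,0],[0,0,-1,0,0,0],[0,0,-1,0,0,0],[0,0,-1,0,0,0],[0,0,-1,0,0,0],[0,0,-1,0,0,0]]'
python3 -c "from to import *; to(*S(.015,-.045),.093,42.4)"
```

```text
clock: 23.5
position: [0.3716, 0.2164, 0.0353]
ee_rot: [-1.264, -2.874, 0.004]
force: [0.4, 0.2, -0.2]
width: 0.798
gripper_force: 0.0
clock: 24.0
position: [0.3727, 0.2167, 0.0373]
ee_rot: [1.265, 2.875, 0.001]
force: [0.4, -1.2, 5.7]
width: 0.494
gripper_force: 20.0
clock: 24.75
position: [0.3718, 0.2163, 0.1977]
ee_rot: [-1.265, -2.876, 0.001]
force: [0.7, -0.1, -0.6]
width: 0.492
gripper_force: 20.0
clk 24.75 p [0.3718 0.2163 0.1977] yd 42.5 | shift(after turn) [-8.54  8.73  5.23] turn4 0.03 | shift(now) [-8.56  8.72  5.23] | F [ 0.7 -0.1 -0.6] w 0.492 g 20.0 q7 -0.17 dq
```

```bash
m="python3 -m handwheel";  
$m '[[-0.95,0.97,0,0,0,0],[-0.95,0.97,0,0,0,0],[-0.95,0.97,0,0,0,0],[-0.95,0.97,0,0,0,0],[-0.95,0.97,0,0,0,0],[-0.95,0.97,0,0,0,0],[-0.95,0.97,0,0,0,0],[-0.95,0.97,0,0,0,0]]' >/dev/null
$m '[[-0.95,0.97,0,0,0,0],[0,0,0,0,0,0],[0,0,0.8,0,0,0],[0,0,0.8,0,0,0],[0,0,0.8,0,0,0],[0,0,0.8,0,0,0],[0,0,0.8,0,0,0],[0,0,0.8,0,0,0]]' 
$m '[[0,0,0.1,0,0,0],[0,0,0.1,0,0,0],[0,0,0,0,0,0]]' 
python3 -c "from to import *; to(*S(.015,-.045),.094,42.4)"
```

```text
clock: 26.08
position: [0.6158, 0.2083, 0.0998]
ee_rot: [-1.265, -2.875, 0.001]
force: [0.7, -0.3, -0.6]
width: 0.492
gripper_force: 20.0
clock: 26.33
position: [0.6164, 0.2086, 0.0971]
ee_rot: [-1.265, -2.876, -0.0]
force: [-0.0, 0.2, -1.3]
width: 0.492
gripper_force: 20.0
clk 26.33 p [0.6164 0.2086 0.0971] yd 42.5 | shift(after turn) [-0.01 -0.04  0.15] turn4 0.03 | shift(now) [-0.01 -0.04  0.15] | F [-0.   0.2 -1.3] w 0.492 g 20.0 q7 -0.08 dq
```

```bash
m="python3 -m handwheel";  
$m '[[0,0,0.1,0,0,0],[0,0,0,0,0,0]]'
$m '[[0,0,0.08,0,0,0],[0,0,0,0,0,0]]'
$m '[[0,0,0,0,0,0],[0,0,0,0,0,0],[0,0,0,0,0,0],[0,0,-0.5,0,0,0],[0,0,-1,0,0,0],[0,0,-1,0,0,0],[0,0,-1,0,0,0],[0,0,-1,0,0,0]]' 0.6
$m '[[0,0,-1,0,0,0],[0,0,-0.5,0,0,0],[0,0,0,0,0,0]]' 0.5
python3 - <<'E'
from to import *
to(*S(-.055,-.138),.09,42.4)
for c in('top','side'):
    snap(c,c+'2.png')
    for l in ('bottle1',): print(c,[(round(d['score'],2),np.round(px(d['point']))) for d in place_of(l,c) if d['score']>.3])
E
```

```text
clock: 26.5
position: [0.6168, 0.2087, 0.0955]
ee_rot: [1.265, 2.875, 0.001]
force: [-0.6, 0.1, -0.7]
width: 0.492
gripper_force: 20.0
clock: 26.67
position: [0.6167, 0.2086, 0.0935]
ee_rot: [1.265, 2.875, 0.001]
force: [0.4, -0.6, -0.1]
width: 0.493
gripper_force: 20.0
clock: 27.33
position: [0.6164, 0.2087, 0.185]
ee_rot: [1.265, 2.876, 0.001]
force: [1.0, -0.2, -0.3]
width: 0.6
gripper_force: 0.0
clock: 27.58
position: [0.6175, 0.2095, 0.2163]
ee_rot: [1.264, 2.873, 0.005]
force: [0.6, 0.6, -0.3]
width: 0.506
gripper_force: 0.0
clk 27.58 p [0.6175 0.2095 0.2163] yd 42.5 | shift(after turn) [-4.66 -3.61  6.31] turn4 0.03 | shift(now) [-4.64 -3.64  6.3 ] | F [ 0.6  0.6 -0.3] w 0.506 g 0.0 q7 -0.00 dq
top [(0.83, array([183., 226.]))]
side [(0.79, array([233., 333.])), (0.69, array([252., 373.])), (0.65, array([305., 227.]))]
```

View pics/side2.png

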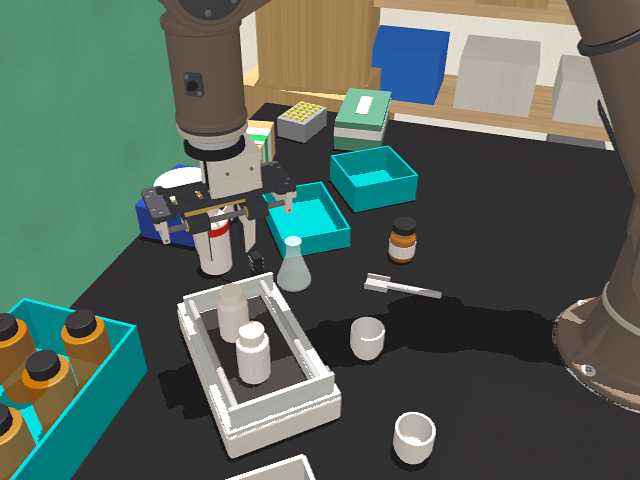

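```bash
m="python3 -m handwheel";  
$m '[[-0.93,-0.72,0,0,0,0],[-0.93,-0.72,0,0,0,0],[-0.93,-0.72,0,0,0,0],[-0.93,-0.72,0,0,0,0],[-0.93,-0.72,0,0,0,0],[0,0,0,0,0,0],[0,0,0,0,0,0]]' 
python3 -c "from to import *; to(*S(-.055,-.138),.09,42.4)"
$m '[[0,0,0.9,0,0,0],[0,0,0.9,0,0,0],[0,0,0.9,0,0,0],[0,0,0.9,0,0,0],[0,0,0.9,0,0,0],[0,0,0.9,0,0,0],[0,0,0.9,0,0,0],[0,0,0,0,0,0]]' 
$m '[[0,0,0,0,0,0],[0,0,0,0,0,0],[0,0,0,0,0,0],[0,0,0,0,0,0],[0,0,0,0,0,0],[0,0,0,0,0,0]]' 0.1 20
python3 -c "from to import *; to(*S(.005,-.138),.09,42.4)"
```

```text
clock: 28.37
position: [0.626, 0.089, 0.2117]
ee_rot: [-1.269, -2.872, 0.003]
force: [-0.4, 0.3, 0.6]
width: 0.496
gripper_force: 0.0
clk 28.37 p [0.626  0.089  0.2117] yd 42.3 | shift(after turn) [0.08 0.14 6.08] turn4 -0.02 | shift(now) [0.07 0.15 6.08] | F [-0.4  0.3  0.6] w 0.496 g 0.0 q7 0.18 dq
clock: 29.03
position: [0.6234, 0.092, 0.083]
ee_rot: [-1.26, -2.872, 0.005]
force: [-1.4, 0.5, 0.2]
width: 0.498
gripper_force: 0.0
clock: 29.53
position: [0.627, 0.0918, 0.0881]
ee_rot: [1.265, 2.874, 0.002]
force: [2.1, 0.3, 3.3]
width: 0.198
gripper_force: 20.0
clk 29.53 p [0.627  0.0918 0.0881] yd 42.5 | shift(after turn) [ 0.01  3.01 -0.1 ] turn4 0.02 | shift(now) [ 0.    3.01 -0.09] | F [2.1 0.3 3.3] w 0.198 g 20.0 q7 0.09 dq
```

```bash
m="python3 -m handwheel";  
$m '[[0,0.2,0,0,0,0],[0,0.25,0,0,0,0],[0,0.25,0,0,0,0],[0,0.25,0,0,0,0],[0,0.25,0,0,0,0],[0,0.25,0,0,0,0],[0,0.25,0,0,0,0],[0,0.2,0,0,0,0]]' 
$m '[[0,0.15,0,0,0,0],[0,0.15,0,0,0,0],[0,0.15,0,0,0,0],[0,0.15,0,0,0,0],[0,0.15,0,0,0,0],[0,0.15,0,0,0,0],[0,0.15,0,0,0,0],[0,0.1,0,0,0,0]]' 
$m '[[0,0.1,0,0,0,0],[0,0.05,0,0,0,0],[0,0,0,0,0,0]]' 
python3 -c "from to import *; to(*S(.005,-.138),.09,42.4)"
```

```text
clock: 30.2
position: [0.6549, 0.1169, 0.0881]
ee_rot: [1.265, 2.874, 0.0]
force: [-1.4, -1.3, 6.7]
width: 0.197
gripper_force: 20.0
clock: 30.87
position: [0.6716, 0.1321, 0.0881]
ee_rot: [1.266, 2.874, -0.001]
force: [-9.2, -7.7, 10.5]
width: 0.194
gripper_force: 20.0
clock: 31.12
position: [0.6716, 0.132, 0.0879]
ee_rot: [-1.266, -2.873, 0.009]
force: [-12.9, -9.3, 16.4]
width: 0.193
gripper_force: 20.0
clk 31.12 p [0.6716 0.132  0.0879] yd 42.4 | shift(after turn) [ 0.03  0.01 -0.1 ] turn4 0.01 | shift(now) [ 0.03  0.01 -0.1 ] | F [-12.9  -9.3  16.4] w 0.193 g 20.0 q7 0.07 dq
```

```bash
m="python3 -m handwheel";  
$m '[[0,0,0,0,0,0],[0,0,0,0,0,0],[0,0,0,0,0,0],[0,0,-1,0,0,0],[0,0,-1,0,0,0],[0,0,-1,0,0,0],[0,0,-1,0,0,0],[0,0,-1,0,0,0]]' 0.45
$m '[[0,0,-1,0,0,0],[0,0,0,0,0,0]]'
python3 - <<'E'
from fit import *; from to import to
np.set_printoptions(precision=4,suppress=True)
G={c:snap(c,c+'3.png') for c in('top','side')}
W=snap('wrist')
print('wrist grip',[(round(d['score'],2),at_z(W,px(d['point']),.11,True)) for d in place_of('clamp_grip','wrist')][:1])
for l in('scoop1','crucible1','bottle1'):
    for c,g in list(G.items())+[('wrist',W)]:
        print(l,c,[(round(d['score'],2),at_z(g,px(d['point']),.056 if l=='bottle1' else 0,c=='wrist')[:2]) for d in place_of(l,c) if d['score']>.3])
to(.42,.134,.2,42.4)
E
```

```text
clock: 31.78
position: [0.6734, 0.1348, 0.188]
ee_rot: [-1.265, -2.876, -0.0]
force: [-0.3, -0.2, -0.7]
width: 0.452
gripper_force: 0.0
clock: 31.95
position: [0.6752, 0.1359, 0.2116]
ee_rot: [1.263, 2.872, 0.007]
force: [0.6, 0.4, 1.1]
width: 0.453
gripper_force: 0.0
wrist grip [(0.74, array([0.6709, 0.1332, 0.11  ]))]
scoop1 top []
scoop1 side [(0.69, array([ 0.3903, -0.0248]))]
scoop1 wrist [(0.64, array([ 0.3895, -0.0408]))]
crucible1 top [(0.95, array([0.3224, 0.299 ])), (0.66, array([0.4227, 0.1398]))]
crucible1 side [(0.82, array([0.4198, 0.1294])), (0.79, array([0.3152, 0.2938]))]
crucible1 wrist [(0.79, array([0.4193, 0.1289])), (0.7, array([0.7506, 0.0058]))]
bottle1 top [(0.91, array([0.5646, 0.2881])), (0.91, array([0.6369, 0.2258]))]
bottle1 side [(0.65, array([0.6311, 0.2193]))]
bottle1 wrist [(0.71, array([0.6293, 0.2196])), (0.58, array([0.57  , 0.2865]))]
clk 32.60 p [0.6734 0.1345 0.2069] yd 42.5 | shift(after turn) [ 8.52 -9.37  0.35] turn4 0.03 | shift(now) [ 8.54 -9.36  0.35] | F [-0.9  0.4 -0. ] w 0.451 g 0.0 q7 0.14 dq
```

View pics/side3.png

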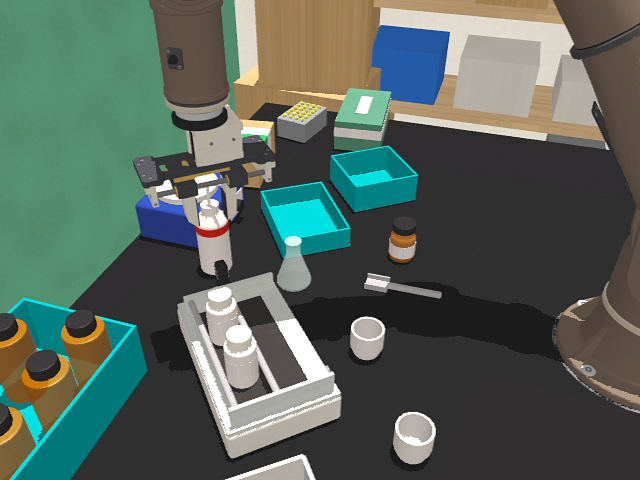

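```bash
m="python3 -m handwheel";  
$m '[[0.9,-0.98,0,0,0,0],[0.9,-0.98,0,0,0,0],[0.9,-0.98,0,0,0,0],[0.9,-0.98,0,0,0,0],[0.9,-0.98,0,0,0,0],[0.9,-0.98,0,0,0,0],[0.9,-0.98,0,0,0,0],[0.9,-0.98,0,0,0,0]]' 0.9 >/dev/null
$m '[[0.9,-0.98,0,0,0,0.5],[0.4,-0.55,0,0,0,0.5],[0,0,0,0,0,0],[0,0,0,0,0,0]]'
python3 - <<'E'
from to import *
g=snap('wrist')
for l,z in(('crucible1',0),):
    print(l,z,[(round(d['score'],2),np.round(px(d['point'])),at_z(g,px(d['point']),z,True).round(4)) for d in place_of(l,'wrist') if d['score']>.3])
to(.421,.1325,.018,38.2)
E
```

```text
clock: 33.6
position: [0.4206, 0.1335, 0.2076]
ee_rot: [1.363, 2.829, -0.0]
force: [0.0, -1.1, -0.1]
width: 0.899
gripper_force: 0.0
crucible1 0 [(0.77, array([319., 211.]), array([0.4202, 0.1306, 0.    ])), (0.76, array([340.,  25.]), array([0.3191, 0.2908, 0.    ]))]
clk 33.70 p [0.4216 0.1337 0.2074] yd 38.5 | shift(after turn) [-0.03 -0.06  9.47] turn4 0.08 | shift(now) [-0.03 -0.07  9.47] | F [ 0.4 -0.4 -1.1] w 0.901 g 0.0 q7 0.00 dq
```

```bash
m="python3 -m handwheel";  
$m '[[-0.03,-0.06,1,0,0,0.08],[0,0,1,0,0,0],[0,0,1,0,0,0],[0,0,1,0,0,0],[0,0,1,0,0,0],[0,0,1,0,0,0],[0,0,1,0,0,0],[0,0,1,0,0,0]]' >/dev/null
$m '[[0,0,1,0,0,0],[0,0,0.4,0,0,0],[0,0,0,0,0,0]]'
$m '[[0,0,0,0,0,0],[0,0,0,0,0,0],[0,0,0,0,0,0],[0,0,0,0,0,0],[0,0,0,0,0,0],[0,0,0,0,0,0],[0,0,0,0,0,0]]' 0.4 20
python3 -c "from to import *; to(.5504,-.3875,.025,38.2)"
$m '[[0,0,-1,0,0,0],[0,0,-1,0,0,0],[0,0,-1,0,0,0],[0,0,-1,0,0,0],[0,0,-1,0,0,0],[0,0,-1,0,0,0],[0,0,-1,0,0,0],[0,0,-1,0,0,0]]'
python3 -c "from to import *; to(.5504,-.3875,.025,38.2)"
```

```text
clock: 34.62
position: [0.4194, 0.1324, 0.0174]
ee_rot: [-1.371, -2.824, 0.003]
force: [0.0, 0.2, -0.1]
width: 0.905
gripper_force: 0.0
clock: 35.2
position: [0.4204, 0.1326, 0.0197]
ee_rot: [1.372, 2.825, 0.001]
force: [-0.2, -1.0, 6.8]
width: 0.576
gripper_force: 20.0
clk 35.20 p [0.4204 0.1326 0.0197] yd 38.2 | shift(after turn) [-24.46 -10.98  -0.27] turn4 -0.01 | shift(now) [-24.46 -10.97  -0.26] | F [-0.2 -1.   6.8] w 0.576 g 20.0 q7 -0.34 dq
clock: 35.87
position: [0.4192, 0.1322, 0.18]
ee_rot: [-1.372, -2.826, 0.001]
force: [0.8, -0.3, -1.4]
width: 0.576
gripper_force: 20.0
clk 35.87 p [0.4192 0.1322 0.18  ] yd 38.2 | shift(after turn) [-24.48 -10.92   7.75] turn4 -0.00 | shift(now) [-24.48 -10.91   7.75] | F [ 0.8 -0.3 -1.4] w 0.576 g 20.0 q7 -0.05 dq
```

```bash
m="python3 -m handwheel";  
$m '[[-0.98,-0.437,0,0,0,0],[-0.98,-0.437,0,0,0,0],[-0.98,-0.437,0,0,0,0],[-0.98,-0.437,0,0,0,0],[-0.98,-0.437,0,0,0,0],[-0.98,-0.437,0,0,0,0],[-0.98,-0.437,0,0,0,0],[-0.98,-0.437,0,0,0,0]]' >/dev/null
$m '[[-0.98,-0.437,0,0,0,0],[-0.98,-0.437,0,0,0,0],[-0.98,-0.437,0,0,0,0],[-0.98,-0.437,0,0,0,0],[-0.98,-0.437,0,0,0,0],[-0.98,-0.437,0,0,0,0],[-0.98,-0.437,0,0,0,0],[-0.98,-0.437,0,0,0,0]]' >/dev/null
$m '[[-0.98,-0.437,0,0,0,0],[-0.98,-0.437,0,0,0,0],[-0.98,-0.437,0,0,0,0],[-0.98,-0.437,0,0,0,0],[-0.98,-0.437,0,0,0,0],[-0.98,-0.437,0,0,0,0],[-0.98,-0.437,0,0,0,0],[-0.98,-0.437,0,0,0,0]]' >/dev/null
$m '[[-0.98,-0.437,0,0,0,0],[0,0,0,0,0,0],[0,0,0,0,0,0]]'
python3 - <<'E'
from to import *
to(.5504,-.3875,.027,38.2)
g=snap('wrist','w4.png')
for l,z in(('tub',0),):
    print(l,z,[(round(d['score'],2),np.round(px(d['point'])),at_z(g,px(d['point']),z,True).round(4)) for d in place_of(l,'wrist') if d['score']>.3])
E
```

```text
clock: 38.12
position: [0.5502, -0.3889, 0.1782]
ee_rot: [-1.375, -2.823, -0.0]
force: [-0.2, -0.0, -1.0]
width: 0.576
gripper_force: 20.0
clk 38.12 p [ 0.5502 -0.3889  0.1782] yd 38.1 | shift(after turn) [0.05 0.05 7.56] turn4 -0.03 | shift(now) [0.04 0.05 7.56] | F [-0.2 -0.  -1. ] w 0.576 g 20.0 q7 0.90 dq
tub 0 [(0.78, array([319., 180.]), array([ 0.5281, -0.3638,  0.    ]))]
```

View pics/w4.png

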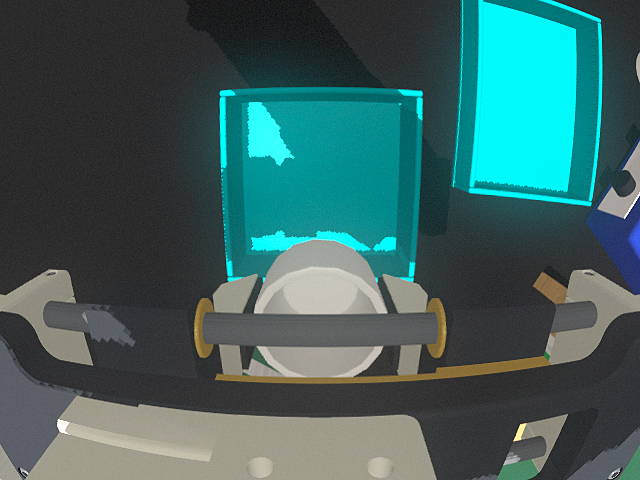

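```bash
m="python3 -m handwheel";  
$m '[[0.05,0.05,0.9,0,0,0],[0,0,0.9,0,0,0],[0,0,0.9,0,0,0],[0,0,0.9,0,0,0],[0,0,0.9,0,0,0],[0,0,0.9,0,0,0],[0,0,0.9,0,0,0],[0,0,0.9,0,0,0]]' 
$m '[[0,0,0.1,0,0,0],[0,0,0.1,0,0,0],[0,0,0.05,0,0,0],[0,0,0,0,0,0]]'
```

```text
clock: 38.88
position: [0.5513, -0.3849, 0.0347]
ee_rot: [-1.37, -2.827, -0.001]
force: [0.6, -0.3, -1.1]
width: 0.576
gripper_force: 20.0
clock: 39.22
position: [0.5519, -0.3863, 0.0314]
ee_rot: [1.371, 2.825, 0.0]
force: [0.4, -1.1, -1.1]
width: 0.58
gripper_force: 20.0
```

```bash
m="python3 -m handwheel";  
$m '[[0,0,0.1,0,0,0],[0,0,0.1,0,0,0],[0,0,0.08,0,0,0],[0,0,0,0,0,0]]'
$m '[[0,0,0.06,0,0,0],[0,0,0,0,0,0]]'
$m '[[0,0,0,0,0,0],[0,0,0,0,0,0],[0,0,0,0,0,0],[0,0,-0.7,0,0,0],[0,0,-1,0,0,0],[0,0,-1,0,0,0],[0,0,-1,0,0,0],[0,0,-1,0,0,0]]' 0.66
$m '[[0,0,-1,0,0,0],[0,0,-1,0,0,0],[0,0,-1,0,0,0],[0,0,0,0,0,0]]'
python3 -c "from to import *; to(.318,.294,.2,38.2)"
```

```text
clock: 39.55
position: [0.5514, -0.3865, 0.0249]
ee_rot: [1.372, 2.825, -0.0]
force: [-1.3, 0.3, 0.4]
width: 0.576
gripper_force: 20.0
clock: 39.72
position: [0.5516, -0.3866, 0.0247]
ee_rot: [1.372, 2.825, -0.001]
force: [-3.4, 1.5, 10.6]
width: 0.584
gripper_force: 20.0
clock: 40.38
position: [0.5513, -0.3862, 0.1193]
ee_rot: [1.372, 2.826, 0.0]
force: [0.1, -0.2, 0.5]
width: 0.66
gripper_force: 0.0
clock: 40.72
position: [0.5533, -0.3868, 0.1829]
ee_rot: [1.369, 2.82, -0.0]
force: [1.0, 0.2, 0.2]
width: 0.662
gripper_force: 0.0
clk 40.72 p [ 0.5533 -0.3868  0.1829] yd 38.2 | shift(after turn) [34.03 11.8  -0.85] turn4 -0.00 | shift(now) [34.02 11.8  -1.03] | F [1.  0.2 0.2] w 0.662 g 0.0 q7 0.89 dq
```

```bash
m="python3 -m handwheel";  
$m '[[0.97,0.337,0,0,0,0],[0.97,0.337,0,0,0,0],[0.97,0.337,0,0,0,0],[0.97,0.337,0,0,0,0],[0.97,0.337,0,0,0,0],[0.97,0.337,0,0,0,0],[0.97,0.337,0,0,0,0],[0.97,0.337,0,0,0,0]]' 0.9 >/dev/null
$m '[[0.97,0.337,0,0,0,0],[0.97,0.337,0,0,0,0],[0.97,0.337,0,0,0,0],[0.97,0.337,0,0,0,0],[0.97,0.337,0,0,0,0],[0.97,0.337,0,0,0,0],[0.97,0.337,0,0,0,0],[0.97,0.337,0,0,0,0]]' >/dev/null
$m '[[0.97,0.337,0,0,0,0],[0.97,0.337,0,0,0,0],[0.97,0.337,0,0,0,0],[0.97,0.337,0,0,0,0],[0.97,0.337,0,0,0,0],[0.97,0.337,0,0,0,0],[0.97,0.337,0,0,0,0],[0.97,0.337,0,0,0,0]]' >/dev/null
$m '[[0.97,0.337,0,0,0,0],[0.97,0.337,0,0,0,0],[0.97,0.337,0,0,0,0],[0.97,0.337,0,0,0,0],[0.97,0.337,0,0,0,0],[0.97,0.337,0,0,0,0],[0.97,0.337,0,0,0,0],[0.97,0.337,0,0,0,0]]' >/dev/null
$m '[[0.97,0.337,0,0,0,0],[0.97,0.337,0,0,0,0],[0.97,0.337,0,0,0,0],[0,0,0,0,0,0],[0,0,0,0,0,0]]'
python3 - <<'E'
from to import *
g=snap('wrist')
for l,z in(('crucible1',0),):
    print(l,z,[(round(d['score'],2),np.round(px(d['point'])),at_z(g,px(d['point']),z,True).round(4)) for d in place_of(l,'wrist') if d['score']>.3])
to(.3175,.294,.018,38.2)
E
```

```text
clock: 43.8
position: [0.3162, 0.2941, 0.1777]
ee_rot: [-1.369, -2.828, -0.001]
force: [0.5, -1.2, 0.0]
width: 0.9
gripper_force: 0.0
crucible1 0 [(0.73, array([323., 219.]), array([0.3195, 0.2925, 0.    ]))]
clk 43.90 p [0.3169 0.2924 0.1773] yd 38.2 | shift(after turn) [0.04 0.07 7.97] turn4 -0.00 | shift(now) [0.05 0.08 7.97] | F [ 0.3  0.3 -1.3] w 0.901 g 0.0 q7 -0.52 dq
```

```bash
m="python3 -m handwheel";  
$m '[[0,0.08,1,0,0,0],[0,0,1,0,0,0],[0,0,1,0,0,0],[0,0,1,0,0,0],[0,0,1,0,0,0],[0,0,1,0,0,0],[0,0,1,0,0,0],[0,0,0.9,0,0,0]]' >/dev/null
$m '[[0,0,0,0,0,0],[0,0,0,0,0,0]]'
$m '[[0,0,0,0,0,0],[0,0,0,0,0,0],[0,0,0,0,0,0],[0,0,0,0,0,0],[0,0,0,0,0,0],[0,0,0,0,0,0],[0,0,0,0,0,0]]' 0.4 20
$m '[[0,0,-1,0,0,0],[0,0,-1,0,0,0],[0,0,-1,0,0,0],[0,0,-1,0,0,0],[0,0,-1,0,0,0],[0,0,-1,0,0,0],[0,0,-1,0,0,0],[0,0,-1,0,0,0]]'
python3 -c "from to import *; to(.5096,-.3356,.025,38.2)"
```

```text
clock: 44.73
position: [0.318, 0.293, 0.0191]
ee_rot: [-1.374, -2.825, 0.003]
force: [0.1, 0.7, 1.2]
width: 0.903
gripper_force: 0.0
clock: 45.32
position: [0.3183, 0.2943, 0.0197]
ee_rot: [1.372, 2.825, 0.001]
force: [0.3, -1.7, 6.6]
width: 0.573
gripper_force: 20.0
clock: 45.98
position: [0.3177, 0.2939, 0.1802]
ee_rot: [-1.372, -2.826, 0.001]
force: [1.0, 0.1, -0.9]
width: 0.572
gripper_force: 20.0
clk 45.98 p [0.3177 0.2939 0.1802] yd 38.2 | shift(after turn) [-30.67 -11.92   7.76] turn4 0.00 | shift(now) [-30.67 -11.93   7.77] | F [ 1.   0.1 -0.9] w 0.572 g 20.0 q7 -0.52 dq
```

```bash
m="python3 -m handwheel";  
$m '[[-0.99,-0.385,0,0,0,0],[-0.99,-0.385,0,0,0,0],[-0.99,-0.385,0,0,0,0],[-0.99,-0.385,0,0,0,0],[-0.99,-0.385,0,0,0,0],[-0.99,-0.385,0,0,0,0],[-0.99,-0.385,0,0,0,0],[-0.99,-0.385,0,0,0,0]]' >/dev/null
$m '[[-0.99,-0.385,0,0,0,0],[-0.99,-0.385,0,0,0,0],[-0.99,-0.385,0,0,0,0],[-0.99,-0.385,0,0,0,0],[-0.99,-0.385,0,0,0,0],[-0.99,-0.385,0,0,0,0],[-0.99,-0.385,0,0,0,0],[-0.99,-0.385,0,0,0,0]]' >/dev/null
$m '[[-0.99,-0.385,0,0,0,0],[-0.99,-0.385,0,0,0,0],[-0.99,-0.385,0,0,0,0],[-0.99,-0.385,0,0,0,0],[-0.99,-0.385,0,0,0,0],[-0.99,-0.385,0,0,0,0],[-0.99,-0.385,0,0,0,0],[-0.99,-0.385,0,0,0,0]]' >/dev/null
$m '[[-0.99,-0.385,0,0,0,0],[-0.99,-0.385,0,0,0,0],[-0.99,-0.385,0,0,0,0],[-0.99,-0.385,0,0,0,0],[-0.99,-0.385,0,0,0,0],[-0.99,-0.385,0,0,0,0],[-0.98,-0.385,0,0,0,0],[0,0,0,0,0,0]]'
python3 - <<'E'
from to import *
to(.5096,-.3356,.025,38.2)
g=snap('wrist')
for l,z in(('crucible1',.005),):
    print(l,z,[(round(d['score'],2),np.round(px(d['point'])),at_z(g,px(d['point']),z,True).round(4)) for d in place_of(l,'wrist') if d['score']>.3])
E
```

```text
clock: 48.65
position: [0.5095, -0.3405, 0.1785]
ee_rot: [1.379, 2.823, -0.002]
force: [-0.2, -0.6, -0.7]
width: 0.576
gripper_force: 20.0
clk 48.65 p [ 0.5095 -0.3405  0.1785] yd 37.9 | shift(after turn) [0.19 0.15 7.68] turn4 -0.07 | shift(now) [0.19 0.16 7.67] | F [-0.2 -0.6 -0.7] w 0.576 g 20.0 q7 0.85 dq
crucible1 0.005 [(0.93, array([319., 279.]), array([ 0.5458, -0.3905,  0.005 ]))]
```

```bash
m="python3 -m handwheel";  
$m '[[0.1,0.1,0.9,0,0,0],[0,0,0.9,0,0,0],[0,0,0.9,0,0,0],[0,0,0.9,0,0,0],[0,0,0,0,0,0]]' >/dev/null
python3 -c "from to import *; to(.5096,-.3356,.025,38.2)"
```

```text
clk 49.17 p [ 0.5078 -0.3307  0.1041] yd 38.3 | shift(after turn) [-0.25 -0.08  3.96] turn4 0.02 | shift(now) [-0.27 -0.07  3.96] | F [-1.4 -0.4 -0.3] w 0.573 g 20.0 q7 0.79 dq
```

```bash
m="python3 -m handwheel";  
$m '[[-0.2,-0.05,0.9,0,0,0],[0,0,0.9,0,0,0],[0,0,0.9,0,0,0],[0,0,0.7,0,0,0],[0,0,0.2,0,0,0],[0,0,0,0,0,0]]' >/dev/null
python3 -c "from to import *; to(.5096,-.3356,.025,38.2)"
$m '[[0,0,0.1,0,0,0],[0,0,0.1,0,0,0],[0,0,0.1,0,0,0],[0,0,0.05,0,0,0],[0,0,0,0,0,0]]'
```

```text
clk 49.67 p [ 0.5114 -0.3359  0.0349] yd 38.2 | shift(after turn) [ 0.07 -0.06  0.49] turn4 0.01 | shift(now) [ 0.07 -0.06  0.49] | F [-0.2 -0.3 -1.5] w 0.576 g 20.0 q7 0.74 dq
clock: 50.08
position: [0.5118, -0.3367, 0.0285]
ee_rot: [1.373, 2.826, -0.0]
force: [0.1, 0.0, -1.2]
width: 0.58
gripper_force: 20.0
```

```bash
m="python3 -m handwheel";  
$m '[[0,0,0.1,0,0,0],[0,0,0.1,0,0,0],[0,0,0,0,0,0]]'
$m '[[0,0,0.05,0,0,0],[0,0,0,0,0,0]]'
$m '[[0,0,0,0,0,0],[0,0,0,0,0,0],[0,0,0,0,0,0],[0,0,-0.7,0,0,0],[0,0,-1,0,0,0],[0,0,-1,0,0,0],[0,0,-1,0,0,0],[0,0,-1,0,0,0]]' 0.66
$m '[[0,0,-1,0,0,0],[0,0,-1,0,0,0],[0,0,-1,0,0,0],[0,0,0,0,0,0]]'
python3 - <<'E'
from fit import *; from to import to
np.set_printoptions(precision=4,suppress=True)
G={c:snap(c,c+'4.png') for c in('top','side')}
T={c:[d for d in trace('scoop1',c)] for c in G}
for c in G: print(c,[(round(d['score'],2),np.array(d['rect']).round(3)) for d in T[c]], [(round(d['score'],2),at_z(G[c],px(d['point']),0)[:2]) for d in place_of('scoop1',c)])
vs=[(G[c],T[c][0]['region']) for c in G if T[c]]
for p in ((.39,-.03,.1,0),(.39,-.035,-.2,0)):
    print(fit('scoop1',p,vs),[fit('scoop1',p,[v])for v in vs])
E
```

```text
clock: 50.33
position: [0.5119, -0.3369, 0.0248]
ee_rot: [1.373, 2.825, -0.001]
force: [-2.3, 0.2, 3.2]
width: 0.576
gripper_force: 20.0
clock: 50.5
position: [0.512, -0.337, 0.0247]
ee_rot: [1.372, 2.825, -0.001]
force: [-4.3, 0.9, 13.8]
width: 0.578
gripper_force: 20.0
clock: 51.17
position: [0.5119, -0.3364, 0.1192]
ee_rot: [1.372, 2.826, 0.0]
force: [0.1, -1.4, -0.7]
width: 0.661
gripper_force: 0.0
clock: 51.5
position: [0.514, -0.337, 0.1824]
ee_rot: [1.369, 2.82, -0.0]
force: [1.5, 0.6, 0.3]
width: 0.664
gripper_force: 0.0
top [(0.58, array([0.497, 0.628, 0.022, 0.128]))] [(0.7, array([ 0.3875, -0.0282]))]
side [(0.95, array([0.628, 0.6  , 0.127, 0.049]))] [(0.84, array([ 0.391 , -0.0353]))]
(array([ 0.3934, -0.0346,  0.0247,  0.    ]), np.float64(0.14160166565102578)) [(array([ 0.3941, -0.034 ,  0.0293,  0.    ]), np.float64(0.1098696461824954)), (array([ 0.3917, -0.035 ,  0.0243,  0.    ]), np.float64(0.15033407572383073))]
(array([ 0.3934, -0.0345,  0.0213,  0.    ]), np.float64(0.14113386191848348)) [(array([ 0.3941, -0.034 ,  0.0293,  0.    ]), np.float64(0.1098696461824954)), (array([ 0.3916, -0.0335,  0.0008,  0.    ]), np.float64(0.14794215795328147))]
```

View pics/top4.png

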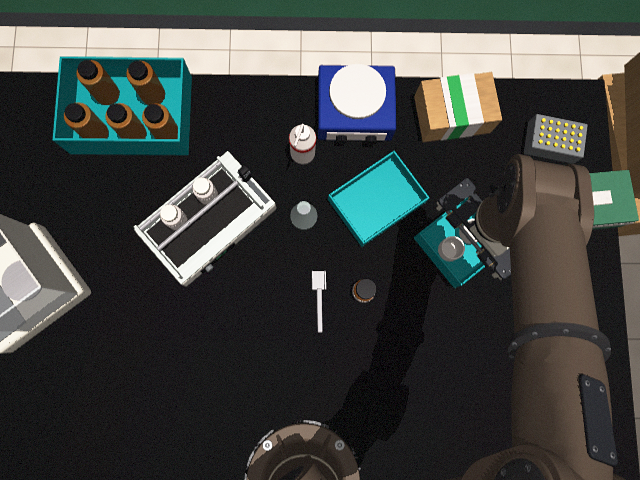

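```bash
m="python3 -m handwheel";  
$m '[[0,0,0,0,0,-1],[0,0,0,0,0,-1],[0,0,0,0,0,-1],[0,0,0,0,0,-1],[0,0,0,0,0,-1],[0,0,0,0,0,-1],[0,0,0,0,0,-1],[0,0,0,0,0,-1]]' >/dev/null
$m '[[0,0,0,0,0,-1],[0,0,0,0,0,-1],[0,0,0,0,0,-1],[0,0,0,0,0,-1],[0,0,0,0,0,-1],[0,0,0,0,0,-0.3],[0,0,0,0,0,0]]' 0.4 >/dev/null
python3 -c "from to import *; to(.3385,-.036,.16,91.4)"
```

```text
clk 53.05 p [ 0.5115 -0.3365  0.1766] yd 91.4 | shift(after turn) [ 8.28 15.23  0.83] turn4 -0.01 | shift(now) [ 8.28 15.23  0.85] | F [ 0.4  0.5 -0. ] w 0.401 g 0.0 q7 1.66 dq
```

```bash
m="python3 -m handwheel";  
$m '[[0.52,0.95,0,0,0,0],[0.52,0.95,0,0,0,0],[0.52,0.95,0,0,0,0],[0.52,0.95,0,0,0,0],[0.52,0.95,0,0,0,0],[0.52,0.95,0,0,0,0],[0.52,0.95,0,0,0,0],[0.52,0.95,0,0,0,0]]' >/dev/null
$m '[[0.52,0.95,0,0,0,0],[0.52,0.95,0,0,0,0],[0.52,0.95,0,0,0,0],[0.52,0.95,0,0,0,0],[0.52,0.95,0,0,0,0],[0.52,0.95,0,0,0,0],[0.52,0.95,0,0,0,0],[0.52,0.95,0,0,0,0]]' >/dev/null
$m '[[0,0,0,0,0,0],[0,0,0,0,0,0],[0,0,0,0,0,0]]'
python3 - <<'E'
from to import *
to(.3385,-.036,.004,91.4)
g=snap('wrist','w5.png')
r=trace('scoop1','wrist')
print([round(d['score'],2) for d in r],[at_z(g,px(d['point']),0,True).round(4) for d in place_of('scoop1','wrist')][:1])
v,u=np.nonzero(r[0]['region']); X=np.array([at_z(g,(a,b),.008,True)[:2] for a,b in zip(u,v)])
h=X[X[:,0]<.41]; 
for lo in np.arange(X[:,0].min(),.47,.015):
    b=X[(X[:,0]>=lo)&(X[:,0]<lo+.015)]
    if len(b): print(round(lo,3),b[:,1].min().round(4),b[:,1].max().round(4))
print('xr',X[:,0].min(),X[:,0].max())
print('jar',[at_z(g,px(d['point']),0,True).round(4) for d in place_of('amber_jar','wrist')][:1])
E
```

```text
clock: 54.63
position: [0.3384, -0.0372, 0.1774]
ee_rot: [-0.036, 3.141, -0.001]
force: [0.8, -0.4, 0.1]
width: 0.396
gripper_force: 0.0
clk 54.63 p [ 0.3384 -0.0372  0.1774] yd 91.3 | shift(after turn) [-0.01  0.06  8.67] turn4 -0.02 | shift(now) [-0.    0.07  8.67] | F [ 0.8 -0.4  0.1] w 0.396 g 0.0 q7 1.36 dq
[0.72, 0.58] [array([ 0.3909, -0.0344,  0.    ])]
xr 0.7016346916989071 0.7409405403914977
jar [array([ 0.4108, -0.1355, -0.    ])]
```

View pics/w5.png

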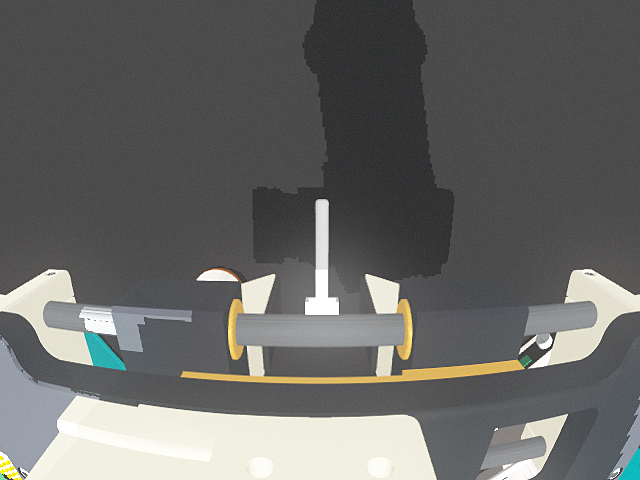

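Run:
```python
from to import *
g=get_image('wrist')
for p in((322,200),(322,250),(322,298)): print(p,at_z(g,p,.01,True).round(4))
```

```text
(322, 200) [ 0.3213 -0.0362  0.01  ]
(322, 250) [ 0.3679 -0.0351  0.01  ]
(322, 298) [ 0.4164 -0.0339  0.01  ]
```

```bash
m="python3 -m handwheel";  
$m '[[0,0.06,1,0,0,0],[0,0,1,0,0,0],[0,0,1,0,0,0],[0,0,1,0,0,0],[0,0,1,0,0,0],[0,0,1,0,0,0],[0,0,1,0,0,0],[0,0,0.6,0,0,0]]' >/dev/null
$m '[[0,0,0.3,0,0,0],[0,0,0.3,0,0,0],[0,0,0.2,0,0,0],[0,0,0.1,0,0,0],[0,0,0,0,0,0],[0,0,0,0,0,0]]'
python3 -c "from to import *; to(.3385,-.036,.004,91.4)"
```

```text
clock: 56.05
position: [0.3382, -0.0356, 0.0074]
ee_rot: [-0.038, 3.141, -0.0]
force: [-0.9, -0.4, 0.3]
width: 0.399
gripper_force: 0.0
clk 56.05 p [ 0.3382 -0.0356  0.0074] yd 91.4 | shift(after turn) [-0.02 -0.02  0.17] turn4 -0.01 | shift(now) [-0.02 -0.02  0.17] | F [-0.9 -0.4  0.3] w 0.399 g 0.0 q7 0.74 dq
```

```bash
m="python3 -m handwheel";  
$m '[[0,0,0.1,0,0,0],[0,0,0.12,0,0,0],[0,0,0,0,0,0],[0,0,0,0,0,0]]'
$m '[[0,0,0,0,0,0],[0,0,0,0,0,0],[0,0,0,0,0,0],[0,0,0,0,0,0],[0,0,0,0,0,0],[0,0,0,0,0,0],[0,0,0,0,0,0],[0,0,0,0,0,0]]' 0 40
$m '[[0,0,-0.5,0,0,0],[0,0,-1,0,0,0],[0,0,-1,0,0,0],[0,0,-1,0,0,0],[0,0,-1,0,0,0],[0,0,-1,0,0,0],[0,0,-1,0,0,0],[0,0,0,0,0,0]]'
python3 - <<'E'
from to import *
to(.6007,-.1268,.01,34.7)
snap('side','s5.png')
E
```

```text
clock: 56.38
position: [0.338, -0.0356, 0.0029]
ee_rot: [0.038, -3.141, 0.0]
force: [-0.8, -0.4, -0.6]
width: 0.401
gripper_force: 0.0
clock: 57.05
position: [0.3381, -0.0356, 0.0029]
ee_rot: [-0.038, 3.141, -0.0]
force: [-0.7, -0.0, 1.2]
width: 0.123
gripper_force: 40.0
clock: 57.72
position: [0.3396, -0.0355, 0.1354]
ee_rot: [-0.038, 3.138, -0.002]
force: [1.5, -0.4, -0.1]
width: 0.12
gripper_force: 40.0
clk 57.72 p [ 0.3396 -0.0355  0.1354] yd 91.4 | shift(after turn) [-11.19   8.14   6.27] turn4 14.17 | shift(now) [-12.92  -4.87   6.32] | F [ 1.5 -0.4 -0.1] w 0.120 g 40.0 q7 1.20 dq
```

View pics/s5.png

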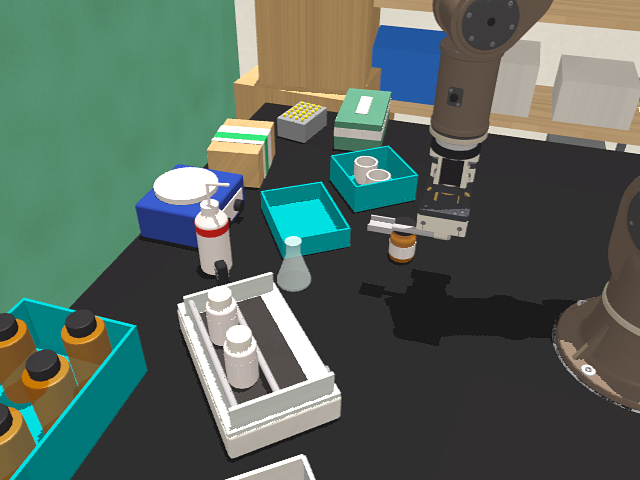

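```bash
m="python3 -m handwheel";  
$m '[[0,0,-0.8,0,0,0.8],[0,0,-0.8,0,0,0.8],[0,0,0,0,0,0.8],[0,0,0,0,0,0.8],[0,0,0,0,0,0.8],[0,0,0,0,0,0.8],[0,0,0,0,0,0.8],[0,0,0,0,0,0.8]]' >/dev/null
$m '[[0,0,0,0,0,0.8],[0,0,0,0,0,0.8],[0,0,0,0,0,0.8],[0,0,0,0,0,0.8],[0,0,0,0,0,0.8],[0,0,0,0,0,0.8],[0,0,0,0,0,0.8],[0,0,0,0,0,0.8]]' >/dev/null
$m '[[0,0,0,0,0,0.8],[0,0,0,0,0,0.57],[0,0,0,0,0,0],[0,0,0,0,0,0]]'
python3 -c "from to import *; to(.6007,-.1268,.01,34.7)"
```

```text
clock: 59.43
position: [0.3375, -0.0356, 0.1642]
ee_rot: [-1.455, -2.783, 0.001]
force: [0.5, -0.2, -0.6]
width: 0.123
gripper_force: 40.0
clk 59.43 p [ 0.3375 -0.0356  0.1642] yd 34.8 | shift(after turn) [-11.24   8.22   7.71] turn4 0.03 | shift(now) [-11.26   8.21   7.69] | F [ 0.5 -0.2 -0.6] w 0.123 g 40.0 q7 0.40 dq
```

```bash
m="python3 -m handwheel";  
$m '[[-0.9,0.66,0,0,0,0],[-0.9,0.66,0,0,0,0],[-0.9,0.66,0,0,0,0],[-0.9,0.66,0,0,0,0],[-0.9,0.66,0,0,0,0],[-0.9,0.66,0,0,0,0],[-0.9,0.66,0,0,0,0],[-0.9,0.66,0,0,0,0]]' >/dev/null
$m '[[-0.9,0.66,0,0,0,0],[-0.9,0.66,0,0,0,0],[-0.9,0.66,0,0,0,0],[-0.9,0.66,0,0,0,0],[-0.44,0.3,0,0,0,0],[0,0,0,0,0,0],[0,0,0,0,0,0]]'
python3 - <<'E'
from fit import *
from to import to
to(.6007,-.1268,.01,34.7)
G={c:snap(c,c+'6.png') for c in('top','side')}
E
```

```text
clock: 60.68
position: [0.6008, -0.1265, 0.1637]
ee_rot: [-1.456, -2.782, 0.0]
force: [0.2, -0.3, -2.2]
width: 0.125
gripper_force: 40.0
clk 60.68 p [ 0.6008 -0.1265  0.1637] yd 34.8 | shift(after turn) [-0.01 -0.01  7.69] turn4 0.01 | shift(now) [-0.02 -0.    7.69] | F [ 0.2 -0.3 -2.2] w 0.125 g 40.0 q7 0.34 dq
```

View pics/side6.png

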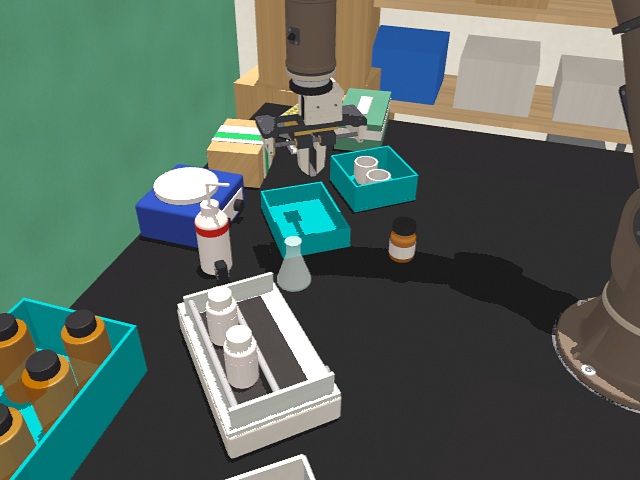

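```bash
m="python3 -m handwheel";  
$m '[[0,0,0.9,0,0,0],[0,0,0.9,0,0,0],[0,0,0.9,0,0,0],[0,0,0.9,0,0,0],[0,0,0.9,0,0,0],[0,0,0.9,0,0,0],[0,0,0.9,0,0,0],[0,0,0.7,0,0,0]]' >/dev/null
$m '[[0,0,0.1,0,0,0],[0,0,0.1,0,0,0],[0,0,0,0,0,0]]'
$m '[[0,0,0.1,0,0,0],[0,0,0.1,0,0,0],[0,0,0,0,0,0]]'
```

```text
clock: 61.7
position: [0.6014, -0.1266, 0.0214]
ee_rot: [1.457, 2.783, 0.0]
force: [0.1, -0.3, -0.2]
width: 0.118
gripper_force: 40.0
clock: 61.95
position: [0.6014, -0.1268, 0.0173]
ee_rot: [1.458, 2.782, 0.0]
force: [-0.3, -0.3, -0.7]
width: 0.127
gripper_force: 40.0
```

```bash
m="python3 -m handwheel";  
$m '[[0,0,0.1,0,0,0],[0,0,0.1,0,0,0],[0,0,0.1,0,0,0],[0,0,0,0,0,0]]'
$m '[[0,0,0.1,0,0,0],[0,0,0.05,0,0,0],[0,0,0,0,0,0]]'
```

```text
clock: 62.28
position: [0.6009, -0.1268, 0.0104]
ee_rot: [-1.457, -2.782, 0.0]
force: [-0.8, -0.1, -0.9]
width: 0.123
gripper_force: 40.0
clock: 62.53
position: [0.6012, -0.1267, 0.0081]
ee_rot: [1.458, 2.783, -0.0]
force: [-1.2, -0.2, 2.6]
width: 0.124
gripper_force: 40.0
```

Contact; release, rise, and check everything.

```bash
m="python3 -m handwheel";  
$m '[[0,0,0,0,0,0],[0,0,0,0,0,0],[0,0,0,0,0,0],[0,0,0,0,0,0],[0,0,-0.5,0,0,0],[0,0,-1,0,0,0],[0,0,-1,0,0,0],[0,0,-1,0,0,0]]' 0.4
$m '[[0,0,-1,0,0,0],[0,0,-1,0,0,0],[0,0,-1,0,0,0],[0,0,-1,0,0,0],[0,0,-1,0,0,0],[0,0,-1,0,0,0],[0,0,0,0,0,0]]'
$m '[[1,-1,0,0,0,0],[1,-1,0,0,0,0],[1,-1,0,0,0,0],[1,-1,0,0,0,0],[1,-1,0,0,0,0],[1,-1,0,0,0,0],[1,-1,0,0,0,0],[0,0,0,0,0,0]]'
python3 - <<'E'
from h import *
G={c:snap(c,c+'7.png') for c in('top','side')}
for l in('bottle1','crucible1','scoop1','clamp_grip','amber_jar','flask','wash_bottle'):
    for c,g in G.items(): print(l,c,[(round(d['score'],2),np.round(px(d['point'])),at_z(g,px(d['point']),{'bottle1':.056,'clamp_grip':.11}.get(l,.005))[:2].round(3)) for d in place_of(l,c) if d['score']>.4])
a=cv2.imread('pics/top7.png')[130:310,120:530];b=cv2.imread('pics/side7.png')[130:430,160:460]
cv2.imwrite('pics/f.png',np.vstack([cv2.resize(a,(500,220)),cv2.resize(b,(500,375))]))
E
```

```text
clock: 63.2
position: [0.6011, -0.1265, 0.0793]
ee_rot: [-1.457, -2.783, -0.0]
force: [0.6, 0.7, -0.1]
width: 0.398
gripper_force: 0.0
clock: 63.78
position: [0.6032, -0.1262, 0.2029]
ee_rot: [1.455, 2.778, 0.004]
force: [1.1, 0.1, -0.3]
width: 0.399
gripper_force: 0.0
clock: 64.45
position: [0.401, -0.0905, 0.1975]
ee_rot: [-1.455, -2.781, 0.007]
force: [-0.7, 0.0, -0.1]
width: 0.401
gripper_force: 0.0
bottle1 top [(0.7, array([177., 221.]), array([0.568, 0.287])), (0.57, array([208., 194.]), array([0.63, 0.22]))]
bottle1 side [(0.81, array([243., 376.]), array([0.567, 0.287])), (0.8, array([222., 336.]), array([0.63 , 0.222]))]
crucible1 top [(0.85, array([467., 232.]), array([ 0.555, -0.384])), (0.69, array([448., 248.]), array([ 0.518, -0.337])), (0.62, array([206., 220.]), array([0.58, 0.23])), (0.5, array([246., 170.]), array([0.702, 0.141]))]
crucible1 side [(0.82, array([365., 180.]), array([ 0.551, -0.39 ])), (0.77, array([375., 191.]), array([ 0.517, -0.346]))]
scoop1 top [(0.74, array([378., 198.]), array([ 0.637, -0.175])), (0.67, array([205., 194.]), array([0.643, 0.236]
[... 288 characters left out ...]
 0.138])), (0.52, array([458., 244.]), array([ 0.51 , -0.332])), (0.43, array([378., 201.]), array([ 0.605, -0.16 ]))]
clamp_grip side [(0.67, array([223., 336.]), array([0.601, 0.269])), (0.56, array([222., 270.]), array([0.666, 0.135])), (0.52, array([300., 228.]), array([ 0.583, -0.016]))]
amber_jar top []
amber_jar side [(0.69, array([398., 257.]), array([ 0.418, -0.123]))]
flask top [(0.86, array([301., 215.]), array([0.594, 0.008]))]
flask side [(0.88, array([296., 281.]), array([0.584, 0.009]))]
wash_bottle top [(0.97, array([303., 152.]), array([0.747, 0.005]))]
wash_bottle side [(0.59, array([217., 266.]), array([0.744, 0.013])), (0.42, array([371., 186.]), array([ 0.529, -0.365]))]
```

View pics/f.png

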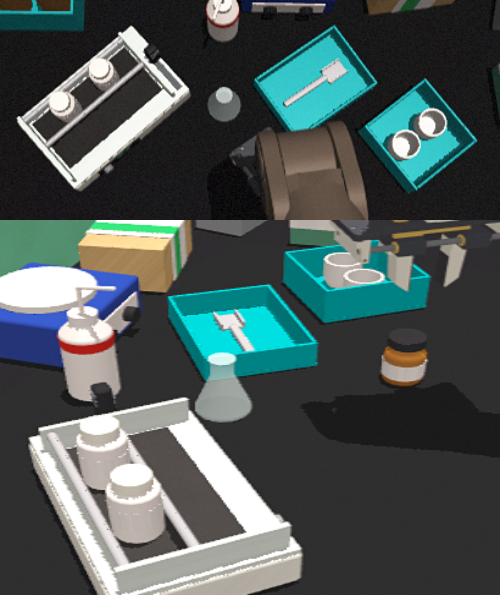

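The picture shows both bottles upright between the bars with the clamp home. The scoop lies flat in the tray, both crucibles stand in the tub, and the jar, flask and wash bottle are where they were.

```bash
python3 -c "from cell import sign_off; print(sign_off())"
```

```text
the job is handed in; nothing more can be done
None
```

The job is done and handed in at about 65 s of the 210 s: both bottles are clamped upright on the shaker, the scoop is flat in the tray, both crucibles are upright in the tub, and the jar, flask and wash bottle were left in place.

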